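Load a counting slide under the stage clips of a stereo microscope

ROBOT

A 6-joint arm with a two-finger parallel gripper is mounted at the origin on the work surface. World frame = base frame: x ahead of the robot, y to its left, z up, the work surface at z = 0. Lengths are in m, angles in rad, forces in N, time in s.
With the tool pointing down it reaches from about 0.375 to 0.975 m from the base axis. Payload 3.8 kg.
Tool frame: the origin (TCP) lies on the centre line of the jaws, within the pads' length; the fingertips stand 14 mm ahead of it and the grasp point (between the pads) lies 5 mm behind it; z points along the fingers, x is the direction in which the jaws open and shut, and the axes are right-handed (so a half turn about z gives the same grasp; the last joint's range is limited). The gripper opens to 85 mm and grips with 20 to 120 N. Pads are 22 mm wide; open, the fingers measure 114 mm over their backs; the gripper's body (76 mm by 85 mm) begins 54 mm behind the grasp point. The pads swing forward as they close: fully open they stand 13 mm farther back than shut.
Start: joints at [1.092, 0.264, 1.604, -0, 1.274, -0.037], TCP at [0.289, 0.61, 0.22] pointing down, gripper open.
Joint ranges: [-2.63, 2.63], [-0.94, 2.18], [0.31, 2.57], [-1.31, 4.45], [0, 2.66], [-2.55, 2.55]. Speed limits (rad/s): [2.57, 2.57, 3.14, 3.14, 3.14, 3.14].

INTERFACE

Orientations are given as a rotation vector (axis times angle).
In Python, from workcell import bot gives the robot as it stands. The module is installed in compiled form; this text tells all that it offers.
- The arm moves only by the tool arm_command, never from a script. Its argument "steps" is one flat list of numbers, 7 for each row, row after row: the shift along the tool's x, y, z in units of 30 mm (1.0 is 30 mm), then the turn, a rotation vector about the tool's x, y, z in units of 6 degrees (1.0 is 6 degrees), then the opening, from 0 (shut) to 1 (fully open). In form: [tx, ty, tz, ax, ay, az, fingers, tx, ty, tz, ax, ay, az, fingers, ...]. A call has 1 to 10 rows; each row shifts and turns the commanded pose from where the row before left it, along the tool's axes as they then stand; what a row does not reach is not made up. A row lasts 1/8 s, in which the tool goes at most 62.5 mm and 10.7 degrees, less where a joint would pass 70% of its speed; a pose out of reach is approached as far as the arm can. A call is refused whole if a number of a shift passes 1 or a number of a turn 1, either way. A call with a gripper value outside its range is refused whole. The fingers move at their own pace and stop on an object; "squeeze" is the grip in N (left out, the last holds). Time passes only in rows, so rows that do not move let the fingers close. It gives the time, the measured TCP pose, the force and the opening at its end, in the units of the state.
- bot.read_state(): the state, without advancing time (a new reading comes with each control period).
- bot.read_camera(name): name is "side" or "top"; returns a dict with "img" (480x640x3 uint8, red, green, blue), "camera_matrix" (3x3 intrinsics, pixels), "k1" (the pictures are not rectified: a ray, as slopes to the right and down, at radius r is drawn at 1 + k1 r^2 times it, then the intrinsics apply), "pose" (4x4, takes a point from camera to world coordinates). Camera axes: x right, y down, z forward; pixel columns grow to the right and rows downward; lengths in m; the calibration is good to about 2 mm. A picture is of the moment at which its call begins. There is no depth.
- bot.finish_job(): hands the job in, once; it reports no verdict.
The state is a dict: "time": time; "q": joint angles; "joint_vel": joint speeds; "joint_torque": joint torques, N m; "tool_pos": TCP position; "tcp_rot": TCP orientation; "wrist_force": force on the tool from outside, world axes, zero at the start; "torque": the same for the moment, N m; "width": opening from 0.0 (shut) to 1.0 (fully open).
Only numpy, scipy, OpenCV 4.12 (cv2) and the standard library are available. Lean on these libraries where they do the work, as an engineer would, in place of code of your own. Each camera call takes 0.05 s, during which the arm holds its last target.

TASK

The microscope's head is swung away so that its stage can be loaded: with the fingertips on top of the thick glass counting slide, press it down hard and slide it towards the pillar, under both spring clips, so that the clips ride up onto it. Leave it held by both clips, lying flat, square to the clips and in the middle of the round black stage plate, and take the hand away. Do not pick the slide up, and leave the other things on the bench where they are.

Things in the scene. Friction and masses are not known exactly. Their poses are not given: they have to be found in the camera images.
- stage: Grey deck of the microscope's base, fixed, 260 x 200 mm, its top 32 mm above the bench. Origin: on the deck's top at the centre of the round black stage plate (95 mm across, let in flush). x points level from the deck's front edge (95 mm before the origin) towards the steel pillar (25 mm thick, 330 mm tall, axis at x = +135 mm, head beyond it); z up.
- slide: Loose counting slide: thick plate of clear glass, 36 mm (its x) by 76 mm (its y) by 5 mm, 34 g, with frosted ends and a ruled middle. Origin: centre of its underside; z up. Starts flat on the deck before the clips, off line and turned. Target: its origin at the stage's origin, its y along the stage's y. Friction about 0.2 on the deck, about 1 on fingertips.
- clip_l (a joint): Left spring clip (stage y = +27 mm): a steel leaf 9 mm wide from its screw (stage x = +52 mm, top 19 mm above the deck) forward and down to its toe, then turned up as a lip 16 mm long, its end 7 mm above the deck. Value: rotation in rad, 0 = at rest, growing as the toe rises; about 0.07 to 0.08 with the toe standing on the slide.
- clip_r (a joint): Right spring clip (stage y = -27 mm), mirror twin of the left; same values.
- clip_l_toe (a point): Underside of the left clip's toe, its lowest line; at rest 1.6 mm above the deck, at stage x = +9 mm. One toe presses down with about 1 N as it begins to rise and 2 N when it stands on the slide. Fingertips pressing down on the slide with 15 to 20 N carry it in under both lips (about 10 N along the deck in all); a light press slips.
- clip_r_toe (a point): Underside of the right clip's toe, likewise.
- dropper: Loose amber dropping bottle with a black rubber teat, 35 mm across, 94 mm tall, on the bench; origin at the centre of its foot. Bystander.
- tally: Loose steel hand tally counter, round, 44 mm across, 26 mm high, on the bench; origin at the centre of its underside. Bystander.
- petri: Loose open glass dish with leaf pieces, 89 mm across, 14 mm high, on the bench; origin at the centre of its underside. Bystander.
Things that resemble listed ones, but are neither listed nor needed, are in the scene too. There is more than one size of the slide; the one meant has the size given above.

How it is judged:
By the outcome, as a careful person would: the job done as asked, in the order asked, and still so for the second after the job is handed in, with the robot touching nothing.
It also fails if it takes over 58 s, if anything falls off the work surface, if the arm or the gripper's body presses on something with over 40 N, if the wrist force passes 120 N, or if a joint passes its speed limit or range.

## Working session

There is one attempt and no reset: what is moved stays moved. The work goes in short steps, Python scripts to look and compute and a tool call to move; the robot and the scene stay as the last step left them, time stands still between calls to the robot, and variables do not carry over. Pictures are saved under pics/ and viewed, and the job is handed in when it is done.

Besides the shell and the picture viewer there is one more tool, called after "Emit:" as name(argument=value, ...) on one line, values as JSON. arm_command: Moves the arm, as the interface text tells. Its arguments: {"type":"object","properties":{"steps":{"type":"array","items":{"type":"number"}},"squeeze":{"type":"number"}},"required":["steps"]}

```bash
mkdir -p pics; python3 - <<'E'
from workcell import bot
import cv2, pickle
s=bot.read_state(); print(s)
for n in("side","top"):
    c=bot.read_camera(n); pickle.dump(c,open(n+'.pkl','wb')); cv2.imwrite(f'pics/{n}0.png',c["img"][:,:,::-1]); print(n,c["camera_matrix"],c["k1"],c["pose"])
E
```

```text
{'time': 0.0, 'q': array([ 1.09210979e+00,  2.64748940e-01,  1.60533993e+00,  1.45872209e-05,
        1.27372194e+00, -3.69235482e-02]), 'joint_vel': array([-0.00035332, -0.00064538, -0.00016419,  0.00060897, -0.00167522,
       -0.00099168]), 'joint_torque': array([ 1.88696422e-04, -5.15109873e+01, -3.67322695e+01, -9.68697327e-05,
        1.26887381e-02, -1.33928367e-06]), 'tool_pos': array([0.28825335, 0.60953213, 0.2188833 ]), 'tcp_rot': array([ 2.6532351 ,  1.68017826, -0.00302045]), 'wrist_force': array([ 0.06341833, -0.31656405,  0.94515575]), 'torque': array([-0.03365655, -0.00548993,  0.01628827]), 'width': 1.003173609383891}
side [[613.77378117   0.         315.87989392]
 [  0.         613.77378117 235.21527292]
 [  0.           0.           1.        ]] 0.052189701938616974 [[-0.99342627 -0.08519775  0.07645649  0.45941794]
 [-0.11439637  0.71430163 -0.69042498  0.53182791]
 [ 0.00420966 -0.69463265 -0.71935232  0.72253911]
 [ 0.          0.          0.          1.        ]]
top [[570.34734238   0.         324.37426169]
 [  0.         570.34734238 238.20618015]
 [  0.           0.           1.        ]] -0.008945108179244467 [[ 0.06140178 -0.9748811   0.21409498  0.35477577]
 [-0.99811258 -0.05974721  0.01419677 -0.0722794 ]
 [-0.00104859 -0.2145626  -0.97670968  0.86101139]
 [ 0.          0.          0.          1.        ]]
```

View pics/top0.png

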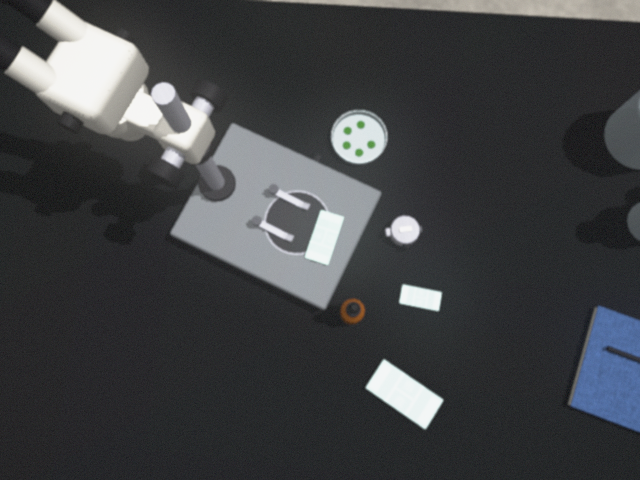

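View pics/side0.png

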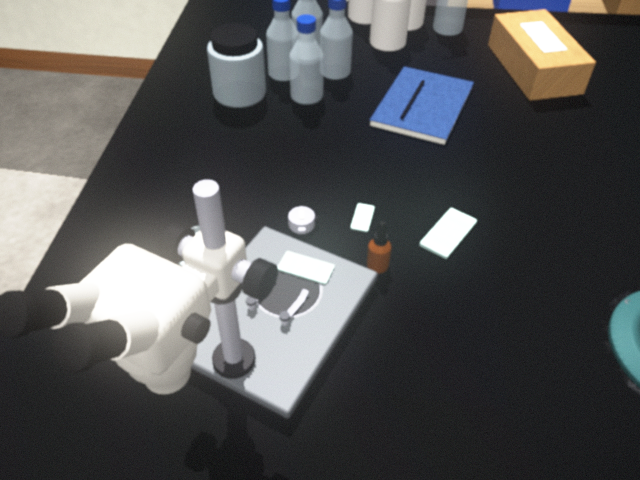

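Candidates for the slide: the one on the deck at top (325,237), a small one on the bench at (420,298), and a large one on the bench at (404,393). The description fits the one on the deck. I'll check it in a crop and measure its size.

```bash
cat > h.py <<'E'
import numpy as np, cv2, pickle
def ray(c,uv):
    K=c["camera_matrix"]; k=c["k1"]; uv=np.atleast_2d(np.array(uv,float))
    n=cv2.undistortPoints(uv.reshape(-1,1,2),K,np.array([k,0,0,0,0.])).reshape(-1,2)
    d=np.c_[n,np.ones(len(n))]@c["pose"][:3,:3].T
    return c["pose"][:3,3],d
def onz(c,uv,z):
    o,d=ray(c,uv); t=(z-o[2])/d[:,2]; return o+d*t[:,None]
def proj(c,P):
    P=np.atleast_2d(P); R=c["pose"][:3,:3]; p=(P-c["pose"][:3,3])@R
    r,_=cv2.Rodrigues(np.eye(3)); 
    return cv2.projectPoints(p.reshape(-1,1,3),np.zeros(3),np.zeros(3),c["camera_matrix"],np.array([c["k1"],0,0,0,0.]))[0].reshape(-1,2)
def crop(c,x0,y0,w,h,s,fn,pts=None):
    im=c["img"][y0:y0+h,x0:x0+w,::-1]; im=cv2.resize(im,None,fx=s,fy=s,interpolation=cv2.INTER_CUBIC)
    if pts is not None:
        for p in pts: cv2.circle(im,(int((p[0]-x0+.5)*s),int((p[1]-y0+.5)*s)),2,(0,0,255),-1)
    cv2.imwrite(fn,im)
E
python3 - <<'E'
from h import *
t=pickle.load(open('top.pkl','rb'));s=pickle.load(open('side.pkl','rb'))
crop(t,240,170,130,110,6,'pics/t1.png'); crop(t,160,110,230,210,2.8,'pics/t2.png'); crop(s,220,220,170,130,4.6,'pics/s1.png')
E
```

```text
(no output)
```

View pics/t1.png

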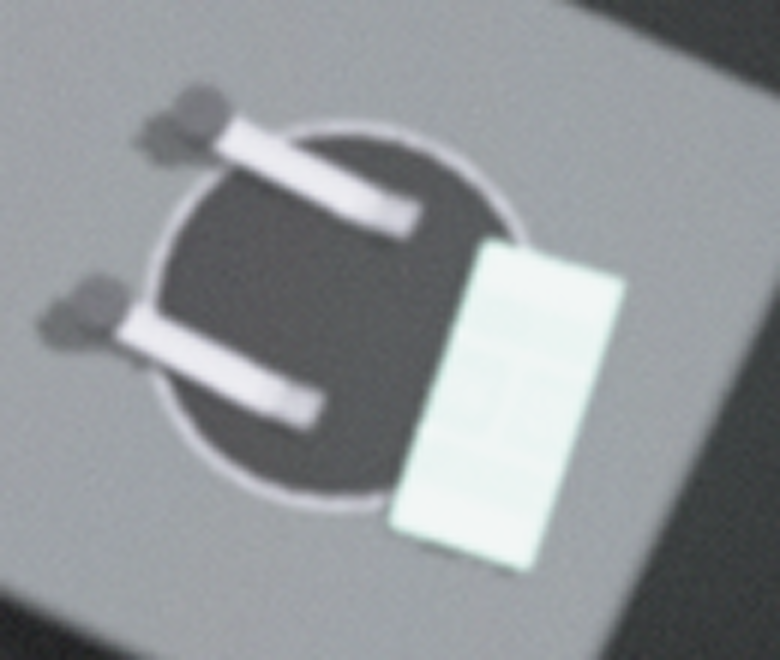

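View pics/t2.png

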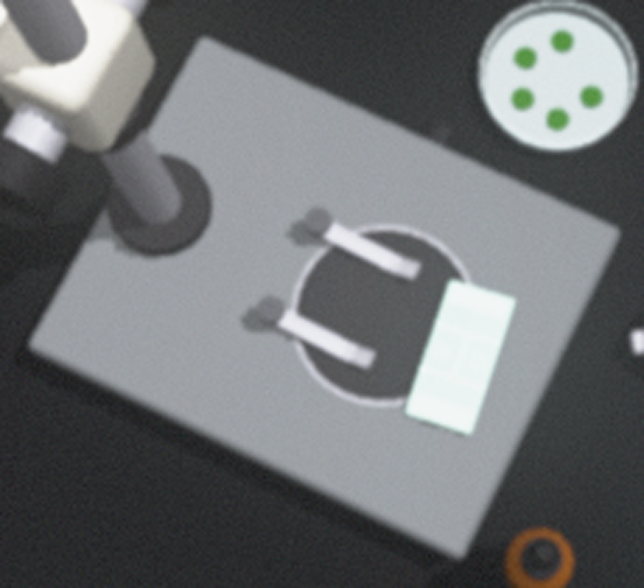

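View pics/s1.png

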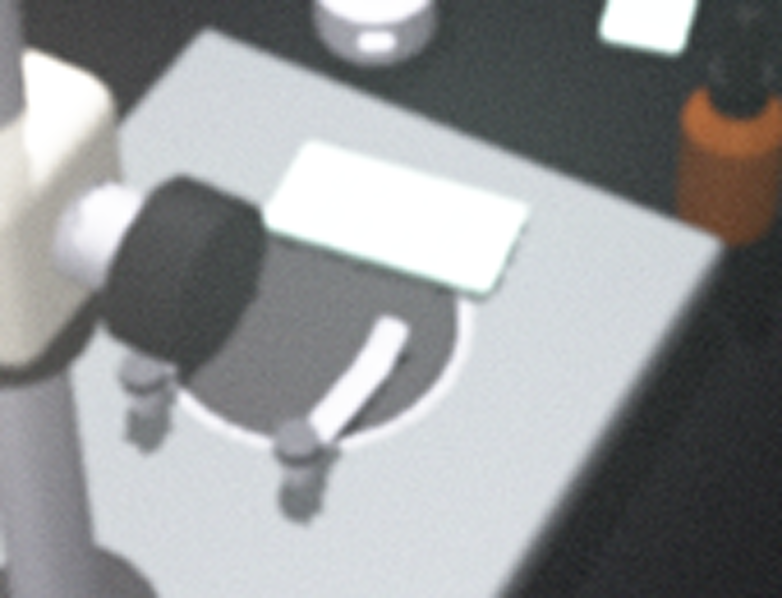

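```bash
cat >> h.py <<'E'
from scipy.optimize import least_squares
def un(p,s,x0,y0): return np.array(p,float)/s-0.5+[x0,y0]
def fit(c,uv,model,z):
    P=onz(c,uv,z)[:,:2]
    f=lambda q:(model@np.array([[np.cos(q[2]),np.sin(q[2])],[-np.sin(q[2]),np.cos(q[2])]])+q[:2]-P).ravel()
    best=min((least_squares(f,[*P.mean(0),a]) for a in np.arange(-3,3.1,.7)),key=lambda r:r.cost)
    return best.x,f(best.x).reshape(-1,2)
deckm=np.array([[.165,-.1],[-.095,-.1],[-.095,.1],[.165,.1]])
E
python3 - <<'E'
from h import *
t=pickle.load(open('top.pkl','rb'));s=pickle.load(open('side.pkl','rb'))
np.set_printoptions(precision=4,suppress=True)
A=un([(203,38),(620,232),(463,558),(30,346)],2.8,160,110)
q,r=fit(t,A,deckm,.032); print('stage',q,np.degrees(q[2]));print(r)
sl=un([(485,238),(626,284),(532,572),(389,525)],6,240,170)
m=np.array([[.018,-.038],[-.018,-.038],[-.018,.038],[.018,.038]])
P=onz(t,sl,.037); print(np.linalg.norm(np.diff(P,axis=0),axis=1))
q2,r2=fit(t,sl,m,.037);print('slide',q2,np.degrees(q2[2]));print(r2)
R=lambda a:np.array([[np.cos(a),-np.sin(a)],[np.sin(a),np.cos(a)]])
print('slide in stage',R(q[2]).T@(q2[:2]-q[:2]),np.degrees(q2[2]-q[2]))
# disc check + clip
print('side slide', fit(s,un([(265,215),(312,140),(529,207),(488,292)],4.6,220,220),np.array([[.018,.0-.038],[-.018,-.038],[-.018,.038],[.018,.038]]),.037))
D=onz(s,un([(209,28),(722,241)],4.6,220,220),.032);print('side deck front corners',D,np.linalg.norm(D[0]-D[1]))
w=lambda p:np.r_[q[:2]+R(q[2])@np.array(p[:2]),.032+p[2]]
th=np.linspace(0,6.28,60)
pts=proj(t,[w((.0475*np.cos(a),.0475*np.sin(a),0)) for a in th]+[w((.052,.027,.019)),w((.052,-.027,.019)),w((.009,.027,.0016)),w((.009,-.027,.0016)),w((-.007,.027,.007)),w((-.007,-.027,.007))])
crop(t,240,170,130,110,6,'pics/t3.png',pts)
pts=proj(s,[w((.0475*np.cos(a),.0475*np.sin(a),0)) for a in th]+[w((.052,.027,.019)),w((.052,-.027,.019)),w((-.007,.027,.007)),w((-.095,.1,0)),w((-.095,-.1,0))])
crop(s,220,220,170,130,4.6,'pics/s3.png',pts)
print('front corners top',w((-.095,.1,0)),w((-.095,-.1,0)))
for n,u,z in (('dropper',(352,311),.06),('tally',(405,230),.026),('petri',(359,137),.01),):print(n,onz(t,[u],z))
E
```

```text
stage [ 0.5581 -0.0184  1.178 ] 67.49650780962689
[[ 0.0026  0.0011]
 [ 0.0014 -0.003 ]
 [-0.0027 -0.0005]
 [-0.0014  0.0024]]
[0.037  0.0763 0.0369]
slide [ 0.5376 -0.0599  1.318 ] 75.51746861791561
[[-0.0005 -0.0005]
 [ 0.0002  0.0004]
 [ 0.0004  0.0004]
 [-0.0001 -0.0003]]
slide in stage [-0.0463  0.003 ] 8.020960808288727
side slide (array([ 0.5397, -0.062 , -4.9983]), array([[-0.0007,  0.0005],
       [-0.0006,  0.0002],
       [ 0.0003,  0.0008],
       [ 0.001 , -0.0015]]))
side deck front corners [[ 0.6155 -0.1425  0.032 ]
 [ 0.4353 -0.0667  0.032 ]] 0.19554420353008647
front corners top [ 0.4294 -0.0678  0.032 ] [ 0.6141 -0.1444  0.032 ]
dropper [[ 0.4287 -0.1056  0.06  ]]
tally [[ 0.5578 -0.1804  0.026 ]]
petri [[ 0.7091 -0.1047  0.01  ]]
```

View pics/t3.png

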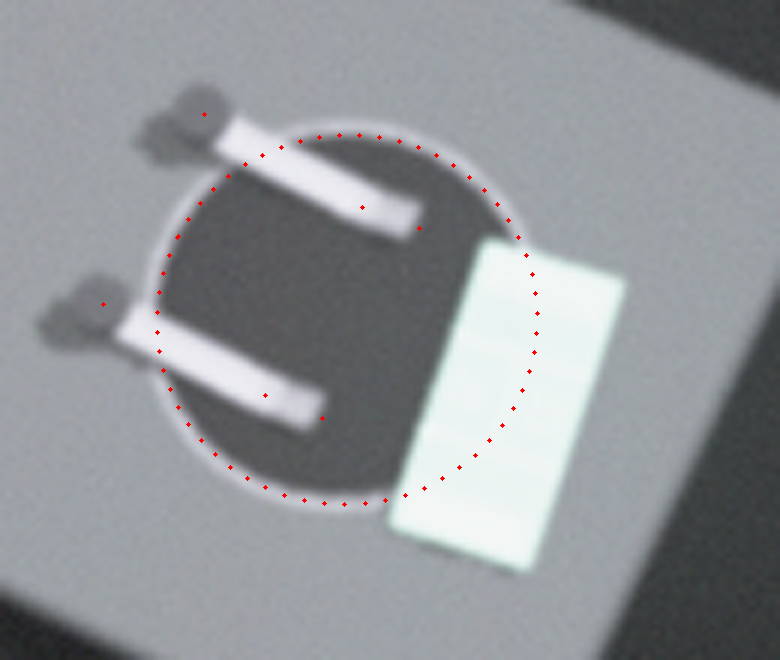

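View pics/s3.png

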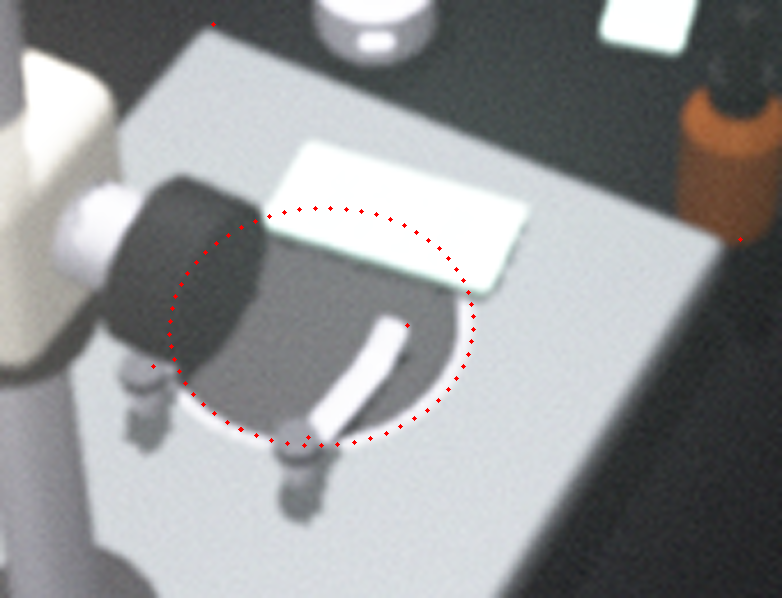

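```bash
cat >> h.py <<'E'
def edge(c,a,b,off=9,n=60):
    # subpixel edge along a-b: max gradient on gray profile perpendicular
    g=cv2.GaussianBlur(cv2.cvtColor(c["img"],cv2.COLOR_RGB2GRAY).astype(np.float32),(0,0),1.0)
    a=np.array(a,float);b=np.array(b,float);d=(b-a)/np.linalg.norm(b-a);nn=np.array([-d[1],d[0]])
    tt=np.linspace(.06,.94,n); o=np.arange(-off,off+.01,.25); out=[]
    for t in tt:
        p=a+(b-a)*t; q=p+o[:,None]*nn
        v=cv2.remap(g,q[:,0].astype(np.float32).reshape(1,-1),q[:,1].astype(np.float32).reshape(1,-1),cv2.INTER_CUBIC).ravel()
        k=np.abs(np.gradient(v)); i=k.argmax(); out.append(p+o[i]*nn)
    return np.array(out)
def wline(P):
    vx,vy,x,y=cv2.fitLine(P[:,:2].astype(np.float32),cv2.DIST_HUBER,0,1e-6,1e-6).ravel(); return np.array([vx,vy]),np.array([x,y])
E
python3 - <<'E'
from h import *
np.set_printoptions(precision=4,suppress=True)
t=pickle.load(open('top.pkl','rb'));s=pickle.load(open('side.pkl','rb'))
A=un([(203,38),(620,232),(463,558),(30,346)],2.8,160,110)
L=[]
for i in range(4):
    e=edge(t,A[i],A[(i+1)%4],off=5)
    if i==3: e=e[:]
    P=onz(t,e,.032); v,p=wline(P); n=np.array([-v[1],v[0]]); print(i,np.degrees(np.arctan2(v[1],v[0])),np.std((P[:,:2]-p)@n)); L.append((v,p))
def X(l,m): 
    k=np.linalg.solve(np.c_[l[0],-m[0]],m[1]-l[1]); return l[1]+k[0]*l[0]
C=np.array([X(L[3],L[0]),X(L[0],L[1]),X(L[1],L[2]),X(L[2],L[3])]); print(C, np.linalg.norm(C-np.roll(C,-1,0),axis=1))
# ring
g=cv2.cvtColor(t["img"],cv2.COLOR_RGB2GRAY).astype(np.float32)
def ring(c,ctr,r0,angs):
    g=cv2.GaussianBlur(cv2.cvtColor(c["img"],cv2.COLOR_RGB2GRAY).astype(np.float32),(0,0),.7)
    out=[]
    for a in angs:
        rr=np.arange(.040,.056,.0003); Q=np.c_[ctr[0]+rr*np.cos(a),ctr[1]+rr*np.sin(a),np.full(len(rr),.032)]
        u=proj(c,Q).astype(np.float32); v=cv2.remap(g,u[:,0].reshape(1,-1),u[:,1].reshape(1,-1),cv2.INTER_CUBIC).ravel()
        i=v.argmax(); out.append(Q[i,:2])
    return np.array(out)
for name,c,angs in (('top',t,np.radians(67.5+np.r_[20:34:2,45:140:3,-140:-45:3,-34:-20:2,-8:8:2])),('side',s,np.radians(67.5+np.r_[30:120:3]))):
    P=ring(c,(.5581,-.0175),.0475,angs)
    f=lambda q:np.hypot(P[:,0]-q[0],P[:,1]-q[1])-q[2]
    r=least_squares(f,[.558,-.018,.0475],loss='soft_l1',f_scale=.0007);print(name,r.x,np.median(abs(f(r.x))))
    f2=lambda q:np.hypot(P[:,0]-q[0],P[:,1]-q[1])-.048
    r=least_squares(f2,[.558,-.018],loss='soft_l1',f_scale=.0007);print(name,r.x)
E
```

```text
0 67.55296 0.00048763485435100246
1 -22.498438 0.0004774895112507578
2 67.58329 0.0005657665667518802
3 -22.355015 0.0026779765210238663
[[ 0.7127  0.0961]
 [ 0.6141 -0.1427]
 [ 0.4311 -0.067 ]
 [ 0.5295  0.1715]] [0.2584 0.198  0.2579 0.1981]
top [ 0.559  -0.0171  0.0491] 0.00023772248670599766
top [ 0.559  -0.0161]
side [ 0.5583 -0.0167  0.0456] 0.00036162179516296966
side [ 0.5605 -0.018 ]
```

```bash
python3 - <<'E'
from h import *
np.set_printoptions(precision=3,suppress=True)
t=pickle.load(open('top.pkl','rb'));s=pickle.load(open('side.pkl','rb'))
for u in [(215,140),(172,178),(160,95),(95,130),(70,120),(60,100),(10,60)]:
    print('t',u,onz(t,[u],.2)[0],onz(t,[u],.33)[0])
for u in [(205,185),(265,280),(195,325),(130,250),(165,385)]:
    print('s',u,onz(s,[u],.2)[0],onz(s,[u],.33)[0])
E
```

```text
t (215, 140) [0.615 0.08  0.2  ] [0.564 0.05  0.33 ]
t (172, 178) [0.563 0.127 0.2  ] [0.522 0.088 0.33 ]
t (160, 95) [0.671 0.155 0.2  ] [0.609 0.11  0.33 ]
t (95, 130) [0.619 0.23  0.2  ] [0.567 0.17  0.33 ]
t (70, 120) [0.631 0.263 0.2  ] [0.577 0.197 0.33 ]
t (60, 100) [0.657 0.28  0.2  ] [0.597 0.211 0.33 ]
t (10, 60) [0.708 0.353 0.2  ] [0.639 0.27  0.33 ]
s (205, 185) [ 0.666 -0.042  0.2  ] [0.615 0.101 0.33 ]
s (265, 280) [0.563 0.105 0.2  ] [0.537 0.211 0.33 ]
s (195, 325) [0.624 0.173 0.2  ] [0.583 0.262 0.33 ]
s (130, 250) [0.724 0.079 0.2  ] [0.658 0.192 0.33 ]
s (165, 385) [0.635 0.244 0.2  ] [0.591 0.316 0.33 ]
```

Emit:
arm_command(steps=[-0.9,0.5,-0.3,0,0,0,0.1,-0.9,0.5,-0.3,0,0,0,0.1,-0.9,0.5,-0.3,0,0,0,0.1,-0.9,0.5,-0.3,0,0,0,0.1,-0.9,0.5,-0.3,0,0,0,0.1,-0.9,0.5,-0.3,0,0,0,0.1,-0.9,0.5,-0.3,0,0,0,0.1,-0.9,0.5,-0.3,0,0,0,0.1,-0.9,0.5,-0.3,0,0,0,0.1,-0.9,0.5,-0.2,0,0,0,0.1], squeeze=40)

```text
time: 1.35
tool_pos: [0.3086, 0.3009, 0.3072]
tcp_rot: [2.654, 1.681, -0.0]
wrist_force: [0.2, -0.6, -0.2]
width: 0.102
```

Emit:
arm_command(steps=[0,0,0,0,0,1,0.1,0,0,0,0,0,1,0.1,0,0,0,0,0,1,0.1,0,0,0,0,0,1,0.1,0,0,0,0,0,1,0.1,0,0,0,0,0,1,0.1,0,0,0,0,0,1,0.1,0,0,0,0,0,1,0.1,0,0,0,0,0,1,0.1,0,0,0,0,0,1,0.1])

```text
time: 2.6
tool_pos: [0.3084, 0.3017, 0.3066]
tcp_rot: [3.139, 0.123, -0.001]
wrist_force: [-0.5, -0.4, 0.9]
width: 0.099
```

Emit:
arm_command(steps=[0.5,1,0,0,0,0,0.1,0.5,1,0,0,0,0,0.1,0.5,1,0,0,0,0,0.1,0.5,1,0,0,0,0,0.1,0.5,1,0,0,0,0,0.1,0.3,1,0,0,0,0,0.1,0.2,1,0,0,0,0,0.1,0.1,1,0,0,0,0,0.1,0,1,0,0,0,0,0.1,0,1,0,0,0,0,0.1])

```text
time: 3.85
tool_pos: [0.4256, 0.0096, 0.3067]
tcp_rot: [-3.139, -0.128, 0.001]
wrist_force: [0.4, -0.2, 0.3]
width: 0.105
```

Emit:
arm_command(steps=[0,1,0.5,0,0,0,0.1,0,1,0.5,0,0,0,0.1,0,0,0.5,0,0,1,0.1,0,0,0.5,0,0,1,0.1,0,0,0.5,0,0,1,0.1,0,0,0,0,0,0.2,0.1])

```text
time: 4.6
tool_pos: [0.4294, -0.049, 0.2304]
tcp_rot: [-3.116, 0.397, 0.006]
wrist_force: [-0.8, -0.6, 0.2]
width: 0.101
```

```bash
cat >> h.py <<'E'
def plan(tgt,yaw_deg=None):
    from workcell import bot
    s=bot.read_state(); R=cv2.Rodrigues(s["tcp_rot"])[0]
    y=np.degrees(np.arctan2(R[1,0],R[0,0])); d=np.array(tgt)-s["tool_pos"]
    print('t',s["time"],'pos',s["tool_pos"],'yaw',y,'tilt z',R[:,2],'F',s["wrist_force"],'w',s["width"])
    print('shift units',R.T@d/.03, 'turn units az', None if yaw_deg is None else -(yaw_deg-y)/6)
E
python3 -c "
from h import *
np.set_printoptions(precision=4,suppress=True)
plan((.5376,-.0599,.10),-14.5)"
```

```text
t 4.6 pos [ 0.4294 -0.049   0.2304] yaw -14.519785825886059 tilt z [-0.0037  0.0006 -1.    ] F [-0.7501 -0.55    0.1745] w 0.10120560693459847
shift units [ 3.5976 -0.5547  4.3346] turn units az -0.0032976376476764693
```

Emit:
arm_command(steps=[0.9,-0.14,1,0,0,0,0.1,0.9,-0.14,1,0,0,0,0.1,0.9,-0.14,1,0,0,0,0.1,0.9,-0.14,1,0,0,0,0.1,0,0,0.6,0,0,0,0.1,0,0,0,0,0,0,0.1])

```text
time: 5.35
tool_pos: [0.5376, -0.0597, 0.0926]
tcp_rot: [-3.117, 0.396, 0.007]
wrist_force: [-0.7, -0.3, -0.4]
width: 0.097
```

```bash
python3 - <<'E'
from h import *
from workcell import bot
np.set_printoptions(precision=4,suppress=True)
plan((.5376,-.0599,.055),-14.5)
for n in("side","top"):
    c=bot.read_camera(n); pickle.dump(c,open(n+'1.pkl','wb')); 
    st=bot.read_state(); R=cv2.Rodrigues(st["tcp_rot"])[0]; tip=st["tool_pos"]+.014*R[:,2]
    crop(c,220,150,180,150,4,f'pics/{n}4.png',proj(c,[tip]))
E
```

```text
t 5.35 pos [ 0.5376 -0.0597  0.0926] yaw -14.469492819746922 tilt z [-0.0045  0.0006 -1.    ] F [-0.6605 -0.2604 -0.4154] w 0.0969987883515318
shift units [0.0079 0.0062 1.2546] turn units az 0.0050845300421797175
```

View pics/side4.png

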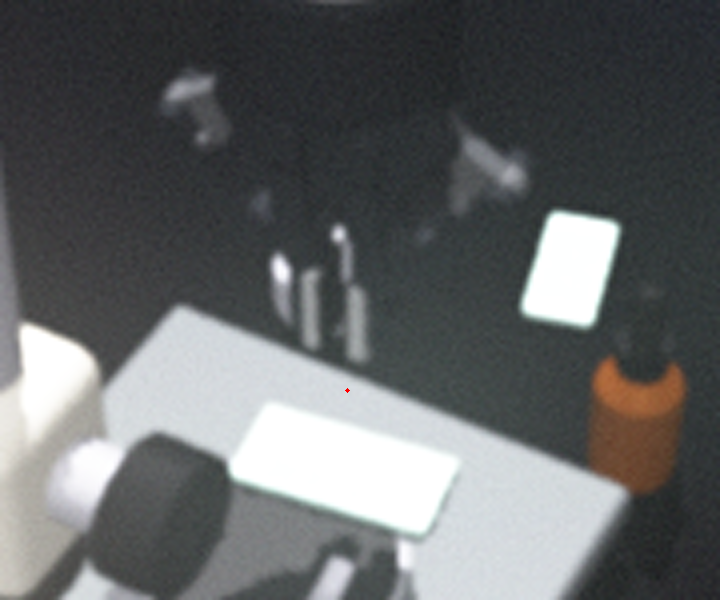

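View pics/top4.png

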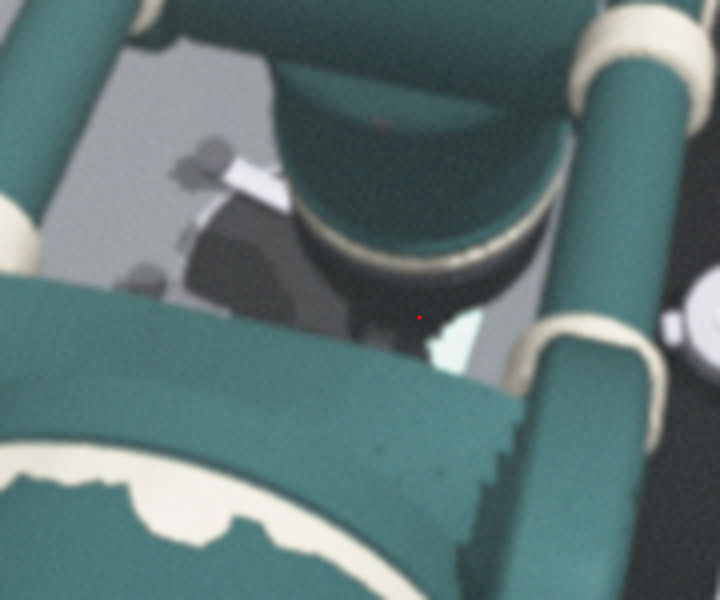

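Emit:
arm_command(steps=[0,0,0.6,0,0,0,0.15,0,0,0.5,0,0,0,0.15,0,0,0.1,0,0,0,0.15,0,0,0,0,0,0,0.15])

```text
time: 5.95
tool_pos: [0.5392, -0.06, 0.0576]
tcp_rot: [-3.116, 0.397, 0.002]
wrist_force: [-0.3, 0.2, 0.2]
width: 0.149
```

Emit:
arm_command(steps=[0,0,0.1,0,0,0,0.15,0,0,0,0,0,0,0.15])

```text
time: 6.2
tool_pos: [0.5398, -0.06, 0.0553]
tcp_rot: [3.116, -0.397, 0.0]
wrist_force: [-0.2, -0.8, -0.2]
width: 0.149
```

```bash
python3 - <<'E'
from h import *
from workcell import bot
np.set_printoptions(precision=4,suppress=True)
plan((.5376,-.0599,.051),-14.5)
for n in("side",):
    c=bot.read_camera(n); pickle.dump(c,open(n+'2.pkl','wb')); 
    st=bot.read_state(); R=cv2.Rodrigues(st["tcp_rot"])[0]; tip=st["tool_pos"]+.014*R[:,2]
    crop(c,240,180,130,110,6,f'pics/{n}5.png',proj(c,[tip]))
E
```

```text
t 6.2 pos [ 0.5398 -0.06    0.0553] yaw -14.5112187708417 tilt z [ 0.0003 -0.     -1.    ] F [-0.1624 -0.8207 -0.1999] w 0.14883899960395275
shift units [-0.0723  0.0138  0.144 ] turn units az -0.0018697951402832185
```

View pics/side5.png

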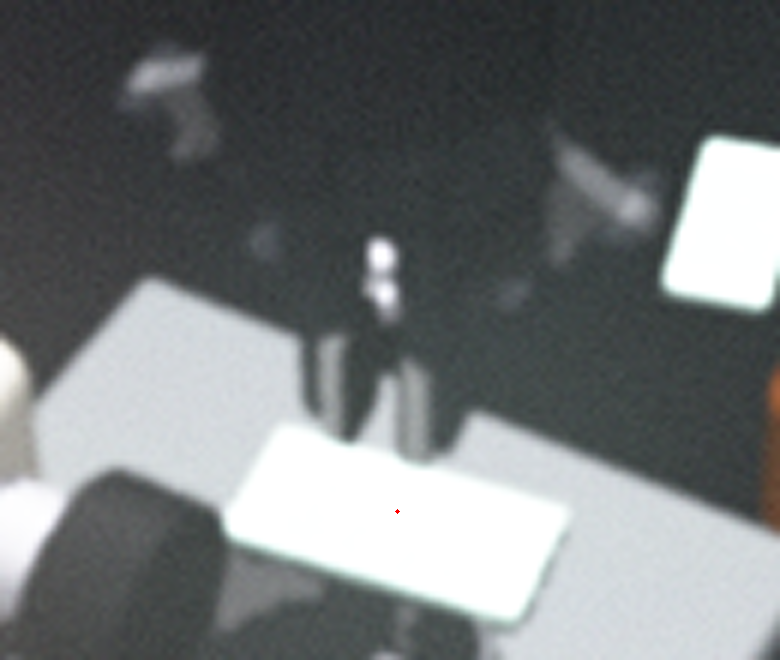

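```bash
python3 - <<'E'
from h import *
np.set_printoptions(precision=4,suppress=True)
s=pickle.load(open('side2.pkl','rb'))
for z in (.041,.045,.05,.055,.06): print(z,onz(s,un([(382,450),(345,440),(412,460),(305,405),(455,450)],6,240,180),z))
E
```

```text
0.041 [[ 0.5462 -0.0802  0.041 ]
 [ 0.5558 -0.0824  0.041 ]
 [ 0.5383 -0.0777  0.041 ]
 [ 0.5674 -0.0931  0.041 ]
 [ 0.5281 -0.0823  0.041 ]]
0.045 [[ 0.5457 -0.0766  0.045 ]
 [ 0.5552 -0.0788  0.045 ]
 [ 0.5379 -0.0741  0.045 ]
 [ 0.5668 -0.0894  0.045 ]
 [ 0.5277 -0.0787  0.045 ]]
0.05 [[ 0.545  -0.0721  0.05  ]
 [ 0.5545 -0.0743  0.05  ]
 [ 0.5373 -0.0697  0.05  ]
 [ 0.566  -0.0848  0.05  ]
 [ 0.5272 -0.0742  0.05  ]]
0.055 [[ 0.5444 -0.0676  0.055 ]
 [ 0.5538 -0.0698  0.055 ]
 [ 0.5367 -0.0652  0.055 ]
 [ 0.5652 -0.0802  0.055 ]
 [ 0.5267 -0.0697  0.055 ]]
0.06 [[ 0.5438 -0.0631  0.06  ]
 [ 0.5531 -0.0653  0.06  ]
 [ 0.5361 -0.0607  0.06  ]
 [ 0.5644 -0.0756  0.06  ]
 [ 0.5262 -0.0652  0.06  ]]
```

Emit:
arm_command(steps=[0,0,0.1,0,0,0,0.1,0,0,0,0,0,0,0.1])

```text
time: 6.5
tool_pos: [0.5394, -0.06, 0.052]
tcp_rot: [-3.116, 0.397, 0.001]
wrist_force: [0.8, -0.9, 0.5]
width: 0.1
```

Emit:
arm_command(steps=[0,0,0.1,0,0,0,0.1,0,0,0,0,0,0,0.1])

```text
time: 6.75
tool_pos: [0.5393, -0.06, 0.0488]
tcp_rot: [3.116, -0.397, -0.001]
wrist_force: [-0.6, -0.6, 0.0]
width: 0.102
```

```bash
python3 - <<'E'
from h import *
from workcell import bot
np.set_printoptions(precision=4,suppress=True)
plan((.5376,-.0599,.051),-14.5)
for n in("side","top"):
    c=bot.read_camera(n); pickle.dump(c,open(n+'3.pkl','wb')); 
    st=bot.read_state(); R=cv2.Rodrigues(st["tcp_rot"])[0]; tip=st["tool_pos"]+.014*R[:,2]
    crop(c,240,180,130,110,6,f'pics/{n}6.png',proj(c,[tip]))
E
```

```text
t 6.75 pos [ 0.5393 -0.06    0.0488] yaw -14.511274500331359 tilt z [-0.0007  0.0001 -1.    ] F [-0.6154 -0.5938  0.0081] w 0.10226252176345024
shift units [-0.0562  0.0115 -0.0727] turn units az -0.001879083388559799
```

View pics/side6.png

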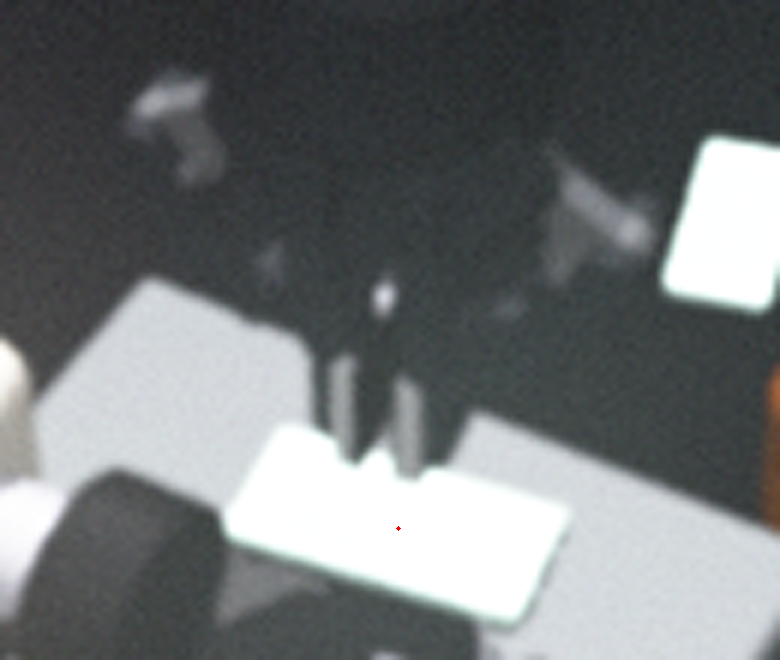

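View pics/top6.png

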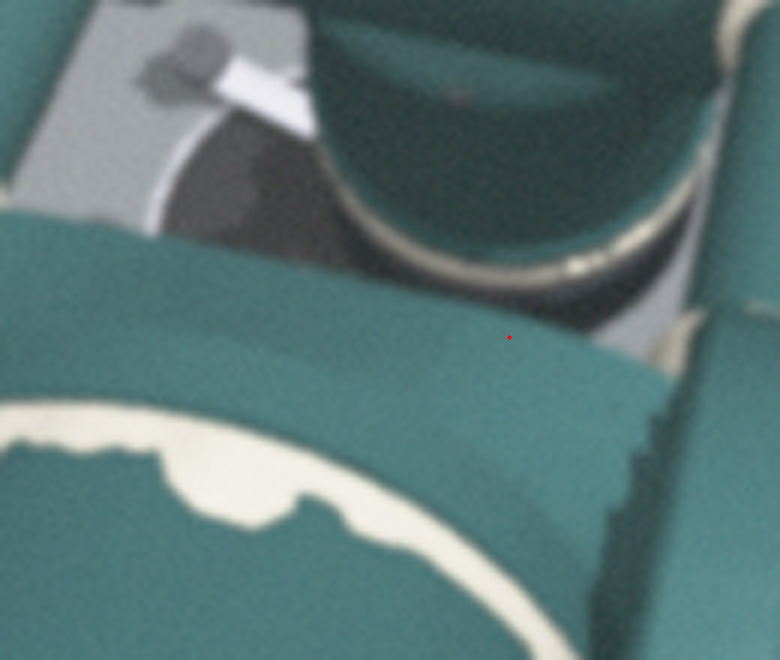

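Emit:
arm_command(steps=[0,0,0.1,0,0,0,0.1,0,0,0,0,0,0,0.1])

```text
time: 7.1
tool_pos: [0.5394, -0.06, 0.0459]
tcp_rot: [-3.116, 0.397, 0.001]
wrist_force: [0.2, 0.1, 0.5]
width: 0.097
```

Emit:
arm_command(steps=[0,0,0.1,0,0,0,0.1,0,0,0,0,0,0,0.1])

```text
time: 7.35
tool_pos: [0.5393, -0.06, 0.0428]
tcp_rot: [3.116, -0.397, -0.001]
wrist_force: [-0.0, 0.6, 0.1]
width: 0.096
```

```bash
python3 - <<'E'
from h import *
from workcell import bot
np.set_printoptions(precision=4,suppress=True)
plan((.5376,-.0599,.051),-14.5)
for n in("side",):
    c=bot.read_camera(n); pickle.dump(c,open(n+'4.pkl','wb')); 
    st=bot.read_state(); R=cv2.Rodrigues(st["tcp_rot"])[0]; tip=st["tool_pos"]+.014*R[:,2]
    crop(c,240,180,130,110,6,f'pics/{n}7.png',proj(c,[tip]))
E
```

```text
t 7.35 pos [ 0.5393 -0.06    0.0428] yaw -14.510540332836882 tilt z [-0.0007  0.0001 -1.    ] F [-0.037   0.5921  0.0652] w 0.09621581658818325
shift units [-0.0566  0.0113 -0.2724] turn units az -0.0017567221394803785
```

View pics/side7.png

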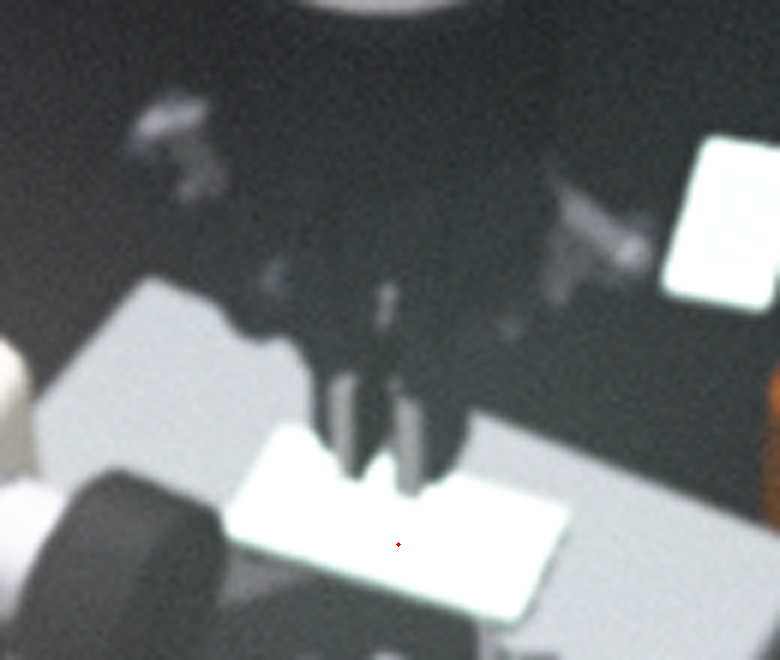

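Emit:
arm_command(steps=[0,0,0.1,0,0,0,0.1,0,0,0,0,0,0,0.1])

```text
time: 7.65
tool_pos: [0.5394, -0.06, 0.0399]
tcp_rot: [-3.116, 0.397, 0.001]
wrist_force: [-0.5, 0.2, -0.8]
width: 0.102
```

Emit:
arm_command(steps=[0,0,0.1,0,0,0,0.1,0,0,0,0,0,0,0.1])

```text
time: 7.9
tool_pos: [0.5393, -0.06, 0.0369]
tcp_rot: [-3.116, 0.397, 0.001]
wrist_force: [-0.4, -0.1, -0.0]
width: 0.099
```

Emit:
arm_command(steps=[0,0,0.05,0,0,0,0.1,0,0,0,0,0,0,0.1])

```text
time: 8.15
tool_pos: [0.5395, -0.06, 0.0356]
tcp_rot: [3.116, -0.397, -0.0]
wrist_force: [0.0, 0.2, 0.2]
width: 0.101
```

```bash
python3 - <<'E'
from h import *
from workcell import bot
np.set_printoptions(precision=4,suppress=True)
plan((.5376,-.0599,.051),-14.5)
for n in("side",):
    c=bot.read_camera(n); pickle.dump(c,open(n+'4.pkl','wb')); 
    st=bot.read_state(); R=cv2.Rodrigues(st["tcp_rot"])[0]; tip=st["tool_pos"]+.014*R[:,2]
    crop(c,240,180,130,110,6,f'pics/{n}8.png',proj(c,[tip]))
E
```

```text
t 8.15 pos [ 0.5395 -0.06    0.0356] yaw -14.513265122357653 tilt z [-0.0002  0.     -1.    ] F [0.0463 0.2406 0.2302] w 0.10106828754793173
shift units [-0.0634  0.0121 -0.5149] turn units az -0.002210853726275571
```

View pics/side8.png

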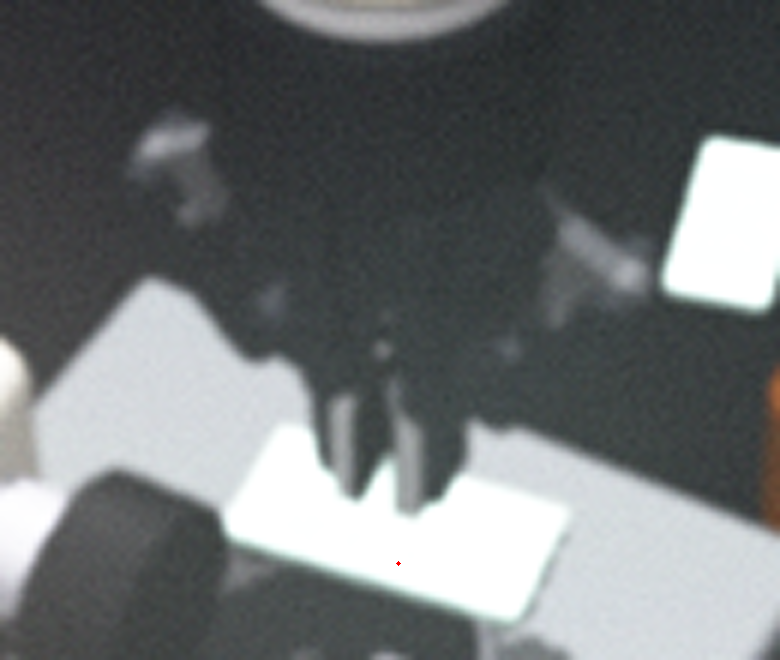

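Emit:
arm_command(steps=[0,0,0.08,0,0,0,0.1,0,0,0,0,0,0,0.1])

```text
time: 8.45
tool_pos: [0.5394, -0.06, 0.033]
tcp_rot: [-3.116, 0.397, 0.001]
wrist_force: [0.2, -0.3, 0.2]
width: 0.1
```

Emit:
arm_command(steps=[0,0,0.08,0,0,0,0.1,0,0,0,0,0,0,0.1])

```text
time: 8.7
tool_pos: [0.5394, -0.06, 0.0306]
tcp_rot: [-3.116, 0.397, 0.001]
wrist_force: [0.1, -1.0, -0.2]
width: 0.103
```

```bash
python3 - <<'E'
from h import *
from workcell import bot
np.set_printoptions(precision=4,suppress=True)
plan((.5376,-.0599,.051),-14.5)
for n in("side",):
    c=bot.read_camera(n); pickle.dump(c,open(n+'4.pkl','wb')); 
    st=bot.read_state(); R=cv2.Rodrigues(st["tcp_rot"])[0]; tip=st["tool_pos"]+.014*R[:,2]
    crop(c,240,180,130,110,6,f'pics/{n}9.png',proj(c,[tip]))
E
```

```text
t 8.7 pos [ 0.5394 -0.06    0.0306] yaw -14.510349158952021 tilt z [-0.0005  0.0001 -1.    ] F [ 0.1499 -1.0373 -0.1606] w 0.10271753760476196
shift units [-0.059   0.0125 -0.6797] turn units az -0.0017248598253368403
```

View pics/side9.png

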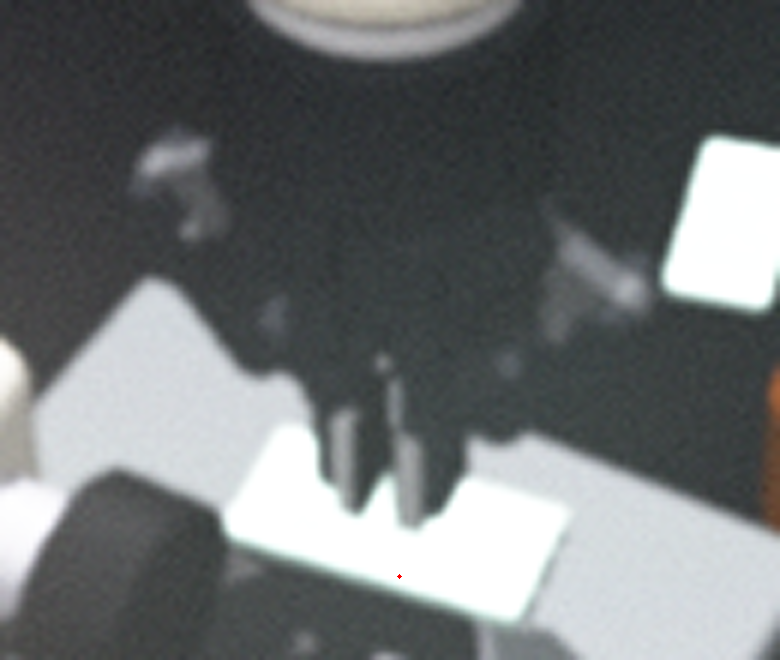

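Emit:
arm_command(steps=[0,0,0.08,0,0,0,0.1,0,0,0,0,0,0,0.1])

```text
time: 9.0
tool_pos: [0.5394, -0.06, 0.0282]
tcp_rot: [3.116, -0.397, -0.001]
wrist_force: [0.1, 0.0, 0.8]
width: 0.099
```

Emit:
arm_command(steps=[0,0,0.08,0,0,0,0.1,0,0,0,0,0,0,0.1])

```text
time: 9.25
tool_pos: [0.5399, -0.0601, 0.0263]
tcp_rot: [3.116, -0.397, 0.001]
wrist_force: [-0.2, -0.2, 1.0]
width: 0.098
```

Emit:
arm_command(steps=[0,0,0.06,0,0,0,0.1,0,0,0,0,0,0,0.1])

```text
time: 9.5
tool_pos: [0.54, -0.0601, 0.0262]
tcp_rot: [3.116, -0.397, 0.0]
wrist_force: [-4.8, 0.6, 13.4]
width: 0.102
```

```bash
python3 - <<'E'
from h import *
from workcell import bot
np.set_printoptions(precision=4,suppress=True)
plan((.5376,-.0599,.051),-14.5)
for n in("side",):
    c=bot.read_camera(n); pickle.dump(c,open(n+'4.pkl','wb')); 
    st=bot.read_state(); tip=st["tool_pos"].copy(); tip[2]=.037
    crop(c,240,180,130,110,6,f'pics/{n}10.png',proj(c,[tip]))
E
```

```text
t 9.5 pos [ 0.54   -0.0601  0.0262] yaw -14.511105413471247 tilt z [ 0.0001 -0.     -1.    ] F [-4.7505  0.6278 13.3937] w 0.101558147522782
shift units [-0.0783  0.0139 -0.8276] turn units az -0.00185090224520786
```

View pics/side10.png

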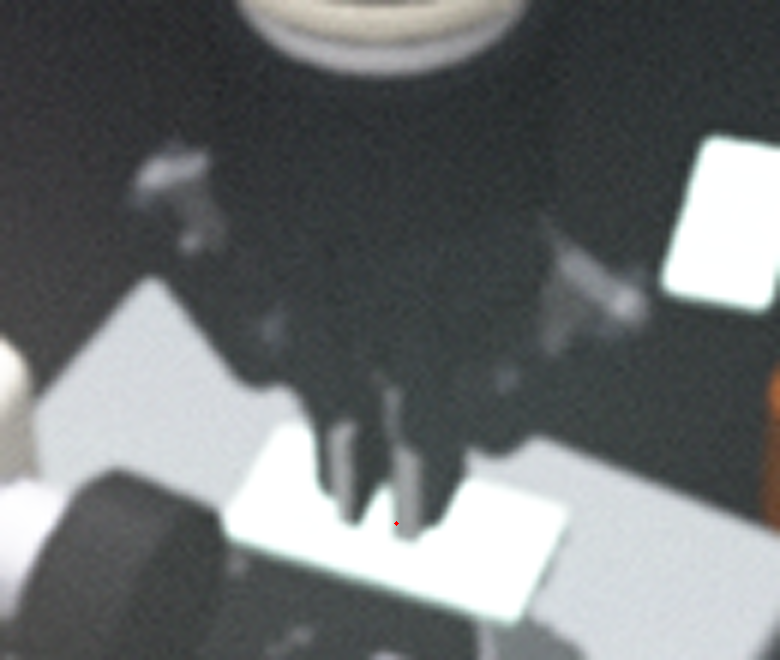

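Emit:
arm_command(steps=[0,0,-0.2,0,0,0,0.1,-0.12,-0.1,0,0,0,0,0.1,0,0,0,0,0,0,0.1,0,0,0.12,0,0,0,0.1,0,0,0,0,0,0,0.1])

```text
time: 10.18
tool_pos: [0.5368, -0.0562, 0.0263]
tcp_rot: [3.116, -0.397, -0.001]
wrist_force: [0.3, -0.2, -0.2]
width: 0.096
```

Emit:
arm_command(steps=[0,0,0.09,0,0,0,0.1,0,0,0,0,0,0,0.1])

```text
time: 10.42
tool_pos: [0.5369, -0.0562, 0.0261]
tcp_rot: [-3.116, 0.397, 0.002]
wrist_force: [-6.7, 0.5, 17.1]
width: 0.105
```

```bash
python3 - <<'E'
from h import *
from workcell import bot
np.set_printoptions(precision=4,suppress=True)
plan((.5376,-.0599,.051),-14.5)
for n in("side",):
    c=bot.read_camera(n); pickle.dump(c,open(n+'4.pkl','wb')); 
    st=bot.read_state(); tip=st["tool_pos"].copy(); tip[2]=.037
    crop(c,240,180,130,110,6,f'pics/{n}11.png')
E
```

```text
t 10.425 pos [ 0.5369 -0.0562  0.0261] yaw -14.516588754923452 tilt z [-0.001   0.0002 -1.    ] F [-6.7192  0.533  17.109 ] w 0.10494460050087756
shift units [ 0.0528  0.1125 -0.8286] turn units az -0.0027647924872420404
```

View pics/side11.png

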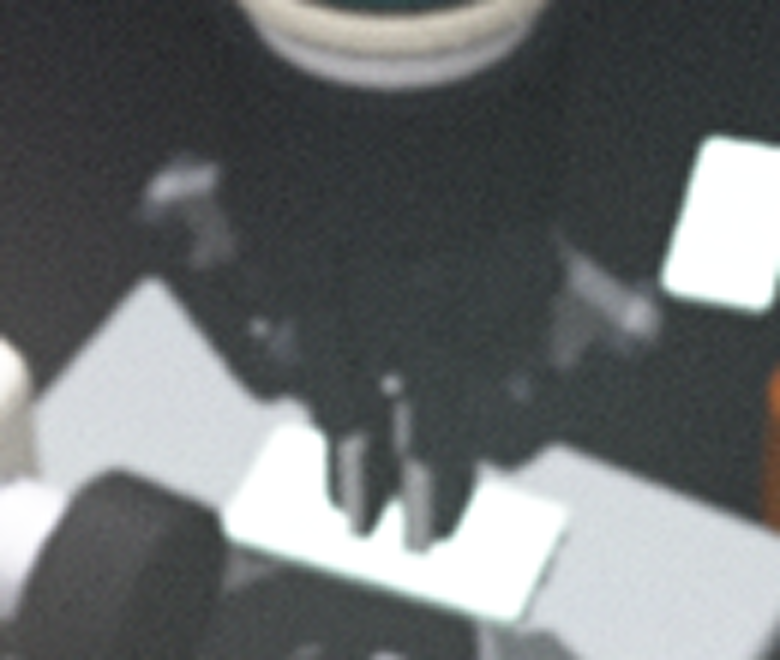

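Emit:
arm_command(steps=[0.03,-0.02,0.01,0,0,0.34,0.1,0.03,-0.03,0,0,0,0.34,0.1,0.03,-0.03,0,0,0,0.33,0.1,0.02,-0.04,0,0,0,0.33,0.1,0,-0.04,0,0,0,0,0.1,0,0,0,0,0,0,0.1])

```text
time: 11.22
tool_pos: [0.5419, -0.0544, 0.0261]
tcp_rot: [3.079, -0.612, 0.0]
wrist_force: [-8.1, -4.9, 18.4]
width: 0.097
```

```bash
python3 - <<'E'
from h import *
from workcell import bot
np.set_printoptions(precision=4,suppress=True)
plan((.5376,-.0599,.051),-22.45)
for n in("side",'top'):
    c=bot.read_camera(n); pickle.dump(c,open(n+'5.pkl','wb')); 
    crop(c,240,180,130,110,6,f'pics/{n}12.png')
E
```

```text
t 11.225 pos [ 0.5419 -0.0544  0.0261] yaw -22.494051770726063 tilt z [-0.0002 -0.0028 -1.    ] F [-8.0784 -4.8715 18.3779] w 0.09749051965372926
shift units [-0.0612  0.2261 -0.8286] turn units az -0.00734196178767732
```

View pics/side12.png

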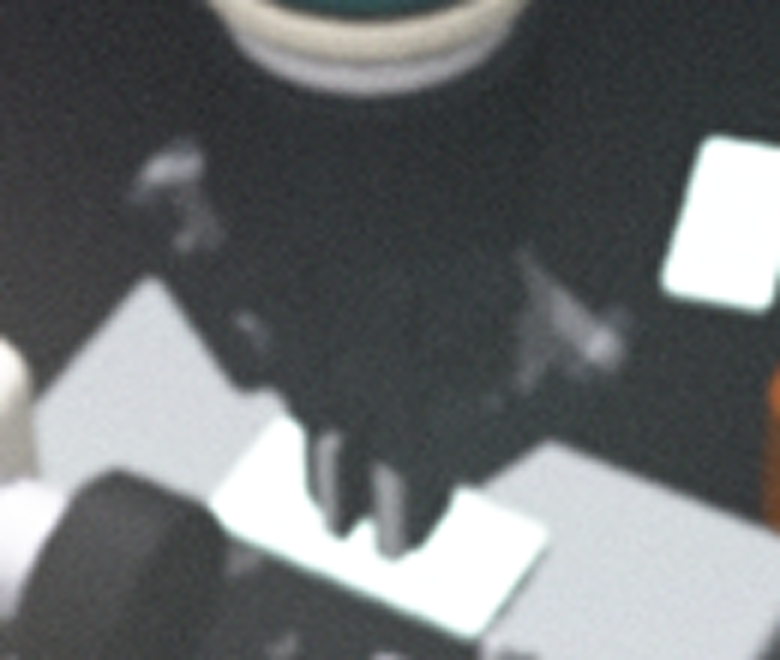

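View pics/top12.png

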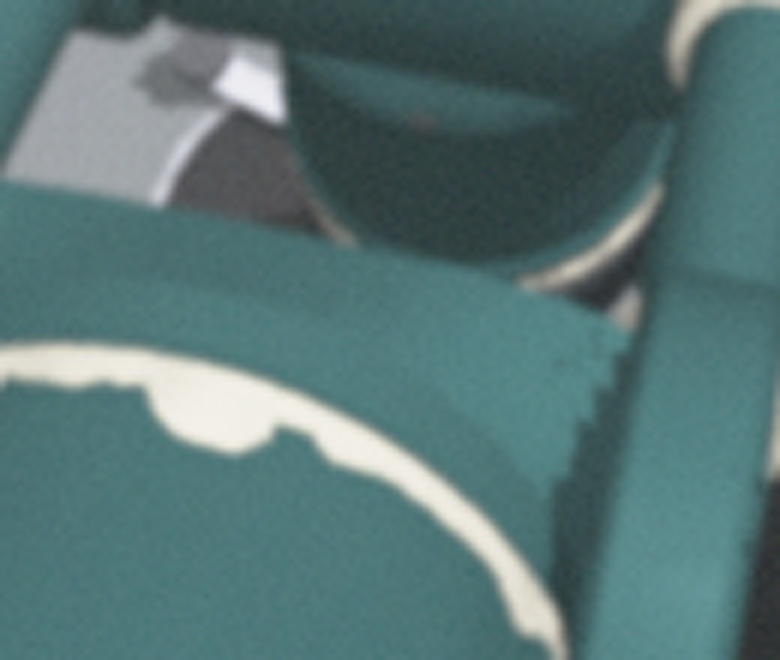

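```bash
cat >> h.py <<'E'
def R2(a): return np.array([[np.cos(a),-np.sin(a)],[np.sin(a),np.cos(a)]])
m=np.array([[.018,-.038],[-.018,-.038],[-.018,.038],[.018,.038]])
E
python3 - <<'E'
from h import *
np.set_printoptions(precision=4,suppress=True)
s=pickle.load(open('side5.pkl','rb')); s0=pickle.load(open('side.pkl','rb'))
e=edge(s0,un((209,28),4.6,220,220),un((722,241),4.6,220,220),off=4); v,p=wline(onz(s0,e,.032)); print('front edge yaw',np.degrees(np.arctan2(v[1],v[0])),p)
e=edge(s0,un((722,241),4.6,220,220),un((505,590),4.6,220,220),off=4); v2,p2=wline(onz(s0,e,.032)); print('side edge yaw',np.degrees(np.arctan2(v2[1],v2[0])),p2)
k=np.linalg.solve(np.c_[v,-v2],p2-p); c=p+k[0]*v; a=np.radians(67.5); print('corner',c,'origin',c-R2(a)@[-.095,.1])
e=edge(s,un((213,497),6,240,180),un((470,638),6,240,180),off=3); v,p=wline(onz(s,e,.037)); print('slide rear edge yaw',np.degrees(np.arctan2(v[1],v[0])),p)
C=un([(213,497),(285,418),(548,530),(470,638)],6,240,180); P=onz(s,C,.037); print(P, np.linalg.norm(P-np.roll(P,-1,0),axis=1))
for mm in (P[:,:2],P[[0,3,2],:2]): pass
q,r=fit(s,C,np.array([[.018,-.038],[-.018,-.038],[-.018,.038],[.018,.038]]),.037);print(q,np.degrees(q[2])%360,r)
e=edge(s0,un((265,215),4.6,220,220),un((488,292),4.6,220,220),off=3); v,p=wline(onz(s0,e,.037)); print('orig slide rear edge yaw',np.degrees(np.arctan2(v[1],v[0])))
E
```

```text
front edge yaw -22.362856 [ 0.5264 -0.1047]
side edge yaw 67.49319 [0.4644 0.0061]
corner [ 0.4342 -0.0668] origin [ 0.563  -0.0173]
slide rear edge yaw -24.97073 [ 0.5553 -0.042 ]
[[ 0.5863 -0.0632  0.037 ]
 [ 0.5725 -0.0917  0.037 ]
 [ 0.5027 -0.0622  0.037 ]
 [ 0.5179 -0.026   0.037 ]] [0.0316 0.0757 0.0393 0.0778]
[ 0.5448 -0.0608  1.1261] 64.51877774058939 [[ 0.0006  0.0023]
 [-0.0011 -0.0017]
 [ 0.0001  0.0016]
 [ 0.0004 -0.0022]]
orig slide rear edge yaw -14.474436
```

```bash
cat >> h.py <<'E'
def contour(c,seed,thr=225):
    g=cv2.resize(cv2.GaussianBlur(c["img"][:,:,0],(0,0),.6),None,fx=4,fy=4,interpolation=cv2.INTER_CUBIC)
    n,l,st,ce=cv2.connectedComponentsWithStats((g>thr).astype(np.uint8)); k=l[int(seed[1]*4),int(seed[0]*4)]
    cs,_=cv2.findContours((l==k).astype(np.uint8),cv2.RETR_EXTERNAL,cv2.CHAIN_APPROX_NONE)
    cc=max(cs,key=cv2.contourArea).reshape(-1,2)
    return (cc+.5)/4-.5
E
python3 - <<'E'
from h import *
np.set_printoptions(precision=4,suppress=True)
for f,seed in (('side.pkl',(302,266)),('side5.pkl',(318,277))):
    c=pickle.load(open(f,'rb'));
    ct=contour(c,seed); P=onz(c,ct,.037)[:,:2]
    a=cv2.approxPolyDP((ct*4).astype(np.float32).reshape(-1,1,2),6,True).reshape(-1,2)/4
    W=onz(c,a,.037)[:,:2]; print(f)
    for i in range(len(a)):
        d=W[(i+1)%len(a)]-W[i]; print(a[i],W[i],'len',np.linalg.norm(d),'yaw',np.degrees(np.arctan2(d[1],d[0])))
E
```

```text
side.pkl
[277.375 264.125] [ 0.5822 -0.0601] len 0.010009845284486563 yaw 118.39047111173889
[279.625 268.875] [ 0.5774 -0.0513] len 0.06897438828994253 yaw 165.26757566476408
[323.375 282.125] [ 0.5107 -0.0338] len 0.0037472342512241156 yaw -158.7597289466632
[325.875 281.625] [ 0.5072 -0.0351] len 0.033363045583884365 yaw -106.26281819367172
[334.375 265.625] [ 0.4979 -0.0672] len 0.00536367794366693 yaw -60.06227015730292
[332.875 263.125] [ 0.5006 -0.0718] len 0.07045136480258897 yaw -15.096432638245368
[289.375 250.125] [ 0.5686 -0.0902] len 0.006701181130626942 yaw 24.652153787355665
[285.125 251.125] [ 0.5747 -0.0874] len 0.028258239205582934 yaw 74.5775300172661
side5.pkl
[274.875 261.875] [ 0.5866 -0.0641] len 0.013618331031647293 yaw 126.61229015262981
[279.125 267.875] [ 0.5785 -0.0532] len 0.06500565617698817 yaw 157.39286482237793
[317.625 284.625] [ 0.5185 -0.0282] len 0.03625506414662663 yaw -116.16748987954898
[330.875 268.625] [ 0.5025 -0.0607] len 0.007899854160248037 yaw -46.83795778402186
[327.625 265.375] [ 0.5079 -0.0665] len 0.017844486927490646 yaw -14.312761470228855
[316.375 262.125] [ 0.5252 -0.0709] len 0.018396424817920413 yaw 71.7246908257437
[311.125 270.625] [ 0.5309 -0.0534] len 0.008736875987017553 yaw 44.12170938547327
[306.375 273.375] [ 0.5372 -0.0473] len 0.004787852232821993 yaw 1.011263786035629
[303.125 273.125] [ 0.542  -0.0472] len 0.011313384126822883 yaw -63.55500415459877
[300.625 267.625] [ 0.547  -0.0574] len 0.008761096566949666 yaw 40.48601792482673
[295.625 270.125] [ 0.5537 -0.0517] len 0.017403797616706473 yaw -54.06683290928263
[290.125 262.375] [ 0.5639 -0.0658] len 0.02284081586799919 yaw -77.0056290456859
[288.875 251.125] [ 0.5691 -0.088 ] len 0.0062235623502082385 yaw -34.66224402646509
[285.875 249.125] [ 0.5742 -0.0916] len 0.030165534764933936 yaw 65.66809662661852
```

Emit:
arm_command(steps=[0,-0.1,0,0,0,0,0.1,0,-0.1,0,0,0,0,0.1,0,-0.1,0,0,0,0,0.1,0,-0.1,0,0,0,0,0.1,0,-0.1,0,0,0,0,0.1,0,-0.1,0,0,0,0,0.1,0,0,0,0,0,0,0.1])

```text
time: 12.2
tool_pos: [0.5507, -0.0378, 0.0262]
tcp_rot: [3.079, -0.613, 0.007]
wrist_force: [-1.9, -5.9, 13.5]
width: 0.102
```

```bash
python3 - <<'E'
from h import *
from workcell import bot
np.set_printoptions(precision=4,suppress=True)
plan((.5376,-.0599,.051),-22.45)
for n in("side",):
    c=bot.read_camera(n); pickle.dump(c,open(n+'6.pkl','wb')); 
    crop(c,240,180,130,110,6,f'pics/{n}13.png')
E
```

```text
t 12.2 pos [ 0.5507 -0.0378  0.0262] yaw -22.5050113350836 tilt z [ 0.0037 -0.0028 -1.    ] F [-1.8559 -5.853  13.5273] w 0.10207314614532068
shift units [-0.1177  0.8499 -0.8272] turn units az -0.00916855584726702
```

View pics/side13.png

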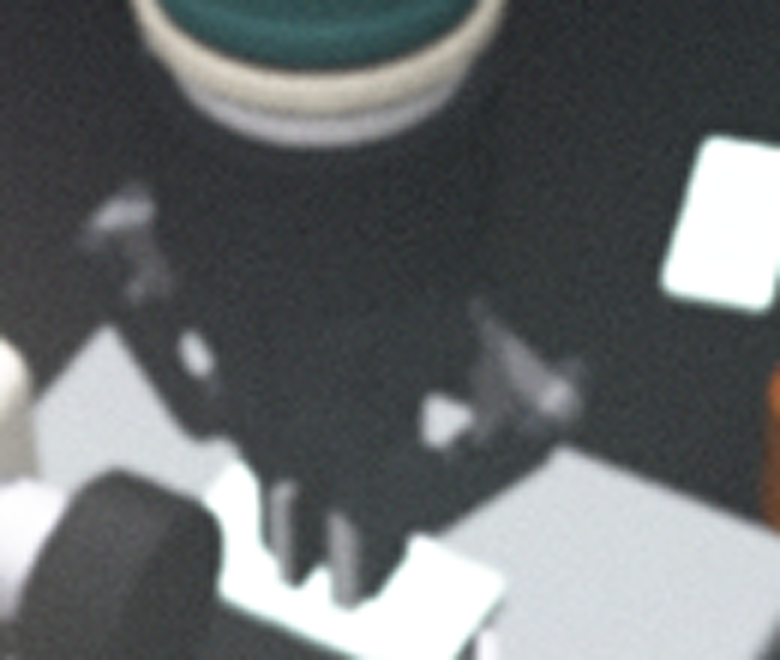

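```bash
python3 - <<'E'
from h import *
np.set_printoptions(precision=4,suppress=True)
c=pickle.load(open('side6.pkl','rb'));s0=pickle.load(open('side.pkl','rb'))
crop(c,240,230,110,110,6,'pics/side14.png')
o=np.array([.5605,-.0173]);a=np.radians(67.5)
w=lambda p:np.r_[o+R2(a)@np.array(p[:2]),.032+p[2]]
print(un([(0,0)],6,240,230)); P=proj(c,[w((-.007,.027,.007)),w((.009,.027,.0016)),w((.052,.027,.019))]); print((P-[240,230]+.5)*6)
crop(s0,240,230,110,110,6,'pics/side14b.png',proj(s0,[w((-.007,.0315,.007)),w((-.007,.0225,.007)),w((.052,.027,.019))]))
E
```

```text
[[239.5 229.5]]
[[401.4542 367.6777]
 [367.9591 428.5297]
 [271.1604 513.2676]]
```

View pics/side14.png

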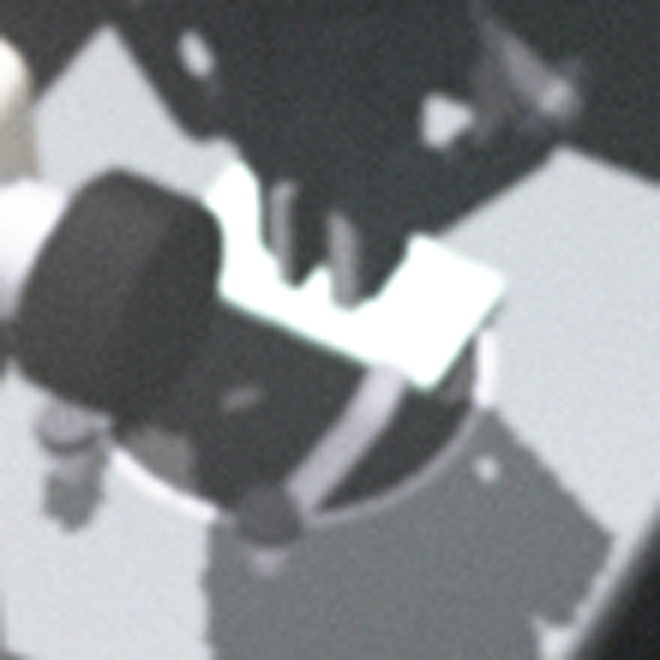

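View pics/side14b.png

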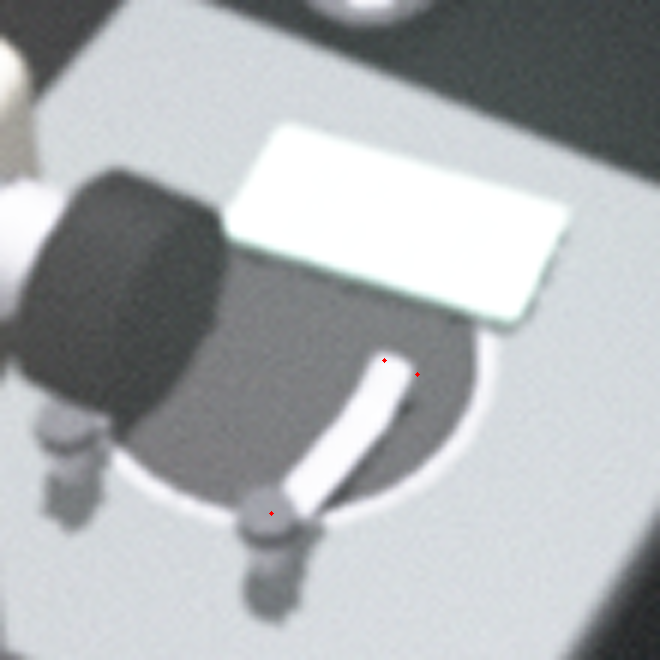

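Emit:
arm_command(steps=[0,0,0.03,0,0,0,0.1,0,0,0,0,0,0,0.1,0,-0.1,0,0,0,0,0.1,0,-0.1,0,0,0,0,0.1,0,0,0,0,0,0,0.1])

```text
time: 12.88
tool_pos: [0.5534, -0.0328, 0.0261]
tcp_rot: [3.079, -0.612, 0.008]
wrist_force: [-3.5, -6.5, 17.2]
width: 0.099
```

Emit:
arm_command(steps=[0,-0.1,0,0,0,0,0.1,0,-0.1,0,0,0,0,0.1,0,0,0,0,0,0,0.1])

```text
time: 13.25
tool_pos: [0.5552, -0.0287, 0.0261]
tcp_rot: [3.076, -0.61, 0.007]
wrist_force: [-5.4, -13.2, 18.4]
width: 0.101
```

```bash
python3 - <<'E'
from h import *
from workcell import bot
np.set_printoptions(precision=4,suppress=True)
plan((.5376,-.0599,.051),-22.45)
for n in("side",):
    c=bot.read_camera(n); pickle.dump(c,open(n+'7.pkl','wb')); 
    crop(c,240,230,110,110,6,f'pics/{n}15.png')
E
```

```text
t 13.25 pos [ 0.5552 -0.0287  0.0261] yaw -22.44035917412218 tilt z [ 0.0032 -0.0059 -1.    ] F [ -5.3807 -13.1686  18.3626] w 0.10125608580978727
shift units [-0.1399  1.1888 -0.8249] turn units az 0.0016068043129700744
```

View pics/side15.png

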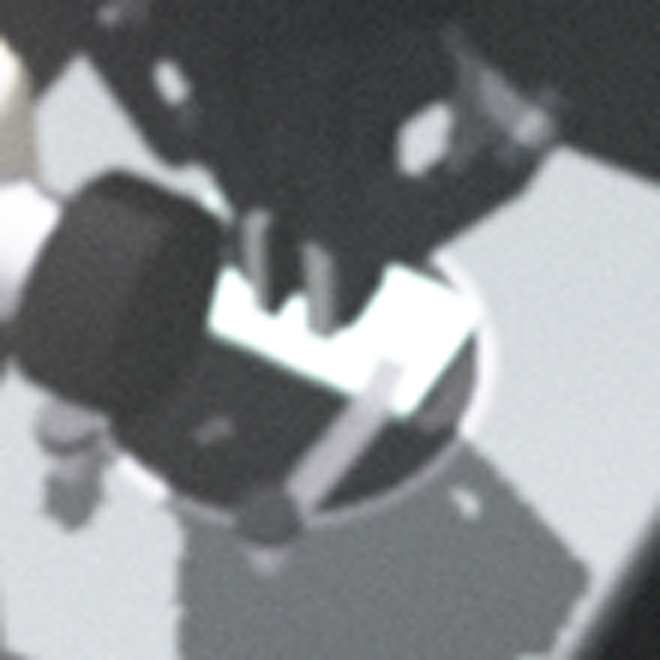

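Emit:
arm_command(steps=[0,0,0.03,0,0,0,0.1,0,-0.08,0,0,0,0,0.1,0,-0.08,0,0,0,0,0.1,0,0,0,0,0,0,0.1])

```text
time: 13.8
tool_pos: [0.5571, -0.0251, 0.0261]
tcp_rot: [3.075, -0.61, 0.007]
wrist_force: [-7.5, -15.6, 23.3]
width: 0.099
```

```bash
python3 - <<'E'
from h import *
from workcell import bot
np.set_printoptions(precision=4,suppress=True)
plan((.5376,-.0599,.051),-22.45)
for n in("side",):
    c=bot.read_camera(n); pickle.dump(c,open(n+'8.pkl','wb')); 
    crop(c,240,230,110,110,6,f'pics/{n}16.png')
E
```

```text
t 13.8 pos [ 0.5571 -0.0251  0.0261] yaw -22.427085582203762 tilt z [ 0.0032 -0.0071 -1.    ] F [ -7.5335 -15.6382  23.3292] w 0.09851715674422341
shift units [-0.1544  1.3235 -0.8229] turn units az 0.0038190696327061366
```

View pics/side16.png

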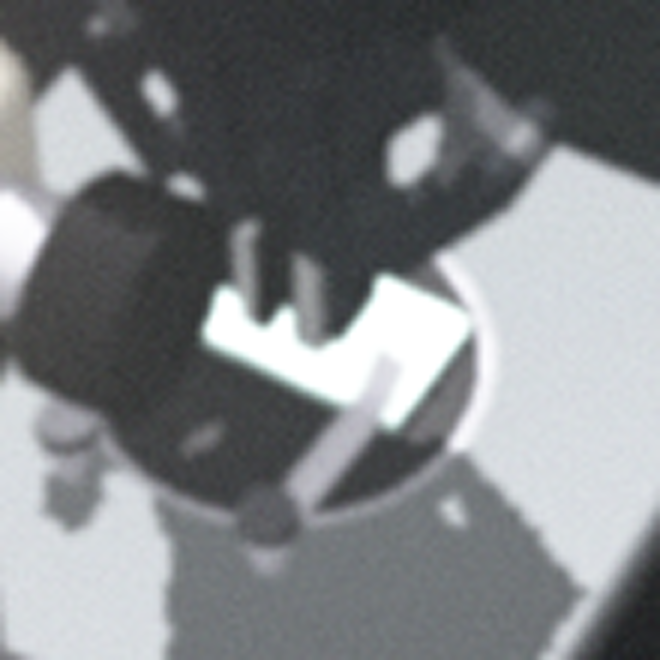

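```bash
cat >> h.py <<'E'
def meas(c,rear,right,o,z=.037,yaw=67.5):
    # rear edge & right(+y) end segments in pixel; returns stage coordinates of the slide centre
    out=[]
    for a,b in (rear,right):
        e=edge(c,a,b,off=2.5,n=30); v,p=wline(onz(c,e,z)); out.append((v,p))
    A=R2(np.radians(yaw)); (v,p),(v2,p2)=out
    k=np.linalg.solve(np.c_[v,-v2],p2-p); cor=p+k[0]*v
    sv=A.T@v; sv2=A.T@v2; cs=A.T@(cor-o)
    y1=np.degrees(np.arctan(-sv[0]/sv[1])); y2=np.degrees(np.arctan(sv2[1]/sv2[0]))
    r=np.radians(y1); ctr=cs-R2(r)@[.018,.038]
    print('rear yaw',y1,'end yaw',y2,'corner(stage)',cs,'centre',ctr)
E
python3 - <<'E'
from h import *
np.set_printoptions(precision=4,suppress=True)
o=np.array([.5605,-.0173])
U=lambda p:un(p,6,240,230)
c=pickle.load(open('side6.pkl','rb')); meas(c,(U((235,300)),U((360,352))),(U((432,388)),U((504,290))),o)
c=pickle.load(open('side7.pkl','rb')); meas(c,(U((215,328)),U((330,385))),(U((405,415)),U((478,310))),o)
c=pickle.load(open('side8.pkl','rb')); meas(c,(U((210,338)),U((320,396))),(U((394,430)),U((470,325))),o)
s0=pickle.load(open('side.pkl','rb')); U4=lambda p:un(p,4.6,220,220); meas(s0,(U4((270,217)),U4((480,291))),(U4((488,292)),U4((529,207))),o)
E
```

```text
rear yaw -0.861876442228495 end yaw 0.39098690000351316 corner(stage) [-0.0047  0.0357] centre [-0.0233 -0.002 ]
rear yaw -1.11730422142062 end yaw 0.4065467163944274 corner(stage) [0.0056 0.035 ] centre [-0.0132 -0.0026]
rear yaw -0.6561104169213215 end yaw -1.1242090125747937 corner(stage) [0.0089 0.0347] centre [-0.0095 -0.0031]
rear yaw 7.517178343120461 end yaw 7.419340143425335 corner(stage) [-0.0327  0.0434] centre [-0.0456  0.0034]
```

Emit:
arm_command(steps=[-0.05,-0.06,0.01,0,0,-0.05,0.1,-0.05,-0.06,0,0,0,-0.05,0.1,-0.03,-0.06,0,0,0,0,0.1,0,0,0,0,0,0,0.1])

```text
time: 14.35
tool_pos: [0.5582, -0.0182, 0.0261]
tcp_rot: [3.08, -0.594, 0.016]
wrist_force: [-1.9, -14.0, 19.2]
width: 0.102
```

```bash
python3 - <<'E'
from h import *
from workcell import bot
np.set_printoptions(precision=4,suppress=True)
plan((.5376,-.0599,.051),-22.45)
for n in("side",):
    c=bot.read_camera(n); pickle.dump(c,open(n+'9.pkl','wb')); 
    crop(c,240,230,110,110,6,f'pics/{n}17.png')
E
```

```text
t 14.35 pos [ 0.5582 -0.0182  0.0261] yaw -21.84492307983381 tilt z [ 0.0088 -0.0065 -0.9999] F [ -1.9092 -14.0369  19.2005] w 0.1020317728375689
shift units [-0.1126  1.5469 -0.8264] turn units az 0.1008461533610318
```

View pics/side17.png

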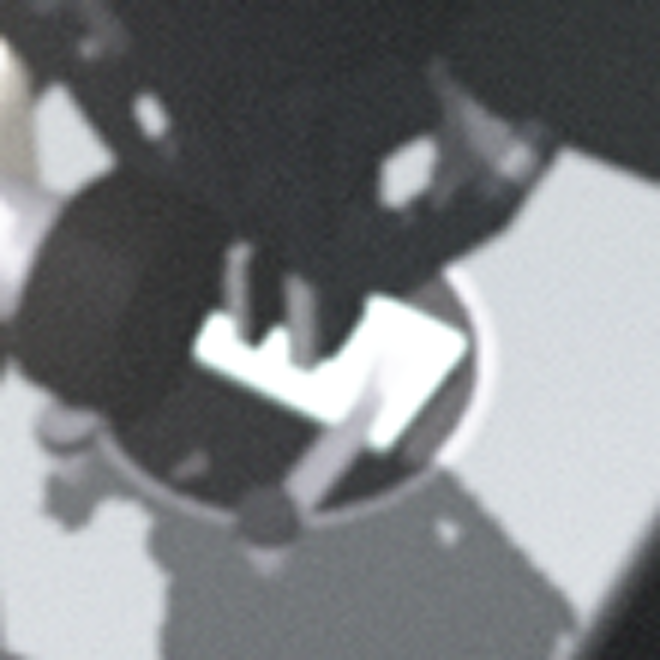

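```bash
python3 - <<'E'
from h import *
np.set_printoptions(precision=4,suppress=True)
o=np.array([.5605,-.0173])
U=lambda p:un(p,6,240,230)
c=pickle.load(open('side9.pkl','rb')); meas(c,(U((200,356)),U((320,420))),(U((383,452)),U((466,342))),o)
meas(c,(U((205,360)),U((310,415))),(U((390,443)),U((460,350))),o)
E
```

```text
rear yaw -2.6679860393442536 end yaw -1.626342938460113 corner(stage) [0.0161 0.0355] centre [-0.0036 -0.0016]
rear yaw -1.926805745415188 end yaw -2.1815690318450938 corner(stage) [0.0156 0.0355] centre [-0.0037 -0.0018]
```

Emit:
arm_command(steps=[-0.02,-0.03,0.02,0,0,-0.1,0.1,-0.02,-0.03,0,0,0,-0.1,0.1,-0.02,-0.03,0,0,0,-0.1,0.1,0,0,0,0,0,0,0.1])

```text
time: 14.9
tool_pos: [0.5586, -0.0153, 0.0261]
tcp_rot: [3.089, -0.546, 0.019]
wrist_force: [-0.3, -14.8, 19.6]
width: 0.098
```

```bash
python3 - <<'E'
from h import *
from workcell import bot
np.set_printoptions(precision=4,suppress=True)
plan((.5376,-.0599,.051),-22.45)
for n in("side",):
    c=bot.read_camera(n); pickle.dump(c,open(n+'10.pkl','wb')); 
    crop(c,240,230,110,110,6,f'pics/{n}18.png')
E
```

```text
t 14.9 pos [ 0.5586 -0.0153  0.0261] yaw -20.03656446774079 tilt z [ 0.0108 -0.0069 -0.9999] F [ -0.333  -14.7639  19.6355] w 0.09768255612660177
shift units [-0.1369  1.6379 -0.8266] turn units az 0.4022392553765351
```

View pics/side18.png

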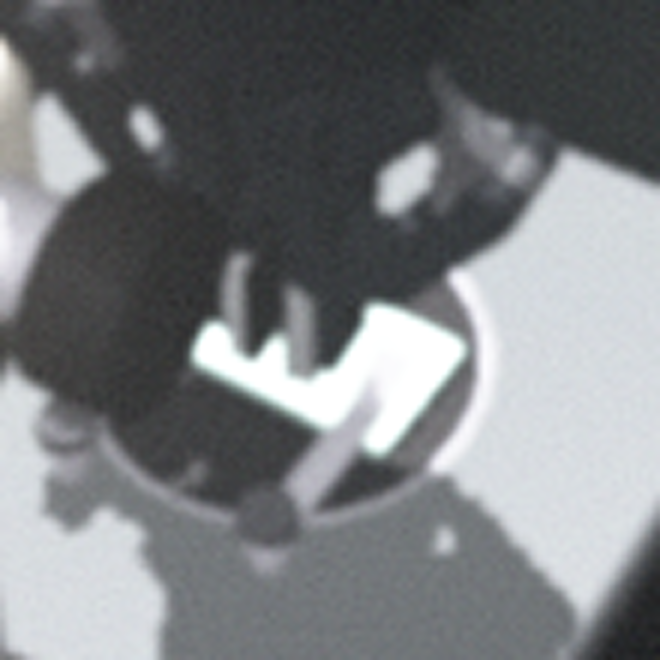

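```bash
python3 - <<'E'
from h import *
np.set_printoptions(precision=4,suppress=True)
o=np.array([.5605,-.0173])
U=lambda p:un(p,6,240,230)
c=pickle.load(open('side10.pkl','rb'))
meas(c,(U((205,366)),U((310,420))),(U((390,443)),U((460,352))),o)
meas(c,(U((198,361)),U((320,426))),(U((385,450)),U((463,350))),o)
w=lambda p:np.r_[o+R2(np.radians(67.5))@np.array(p[:2]),.032+p[2]]
M=[w((x,y,.005)) for x in(-.018,.018) for y in(-.038,.038)]+[w((.009,y,.006)) for y in (-.0225,-.0315,.0225,.0315)]+[w((-.007,y,.011)) for y in (-.0225,-.0315,.0225,.0315)]
crop(c,240,230,110,110,6,'pics/side19.png',proj(c,M))
E
```

```text
rear yaw -2.156466728301 end yaw -2.328528274032262 corner(stage) [0.0172 0.0361] centre [-0.0022 -0.0012]
rear yaw -3.4715286208395866 end yaw -2.4873368111094907 corner(stage) [0.018  0.0359] centre [-0.0022 -0.0009]
```

View pics/side19.png

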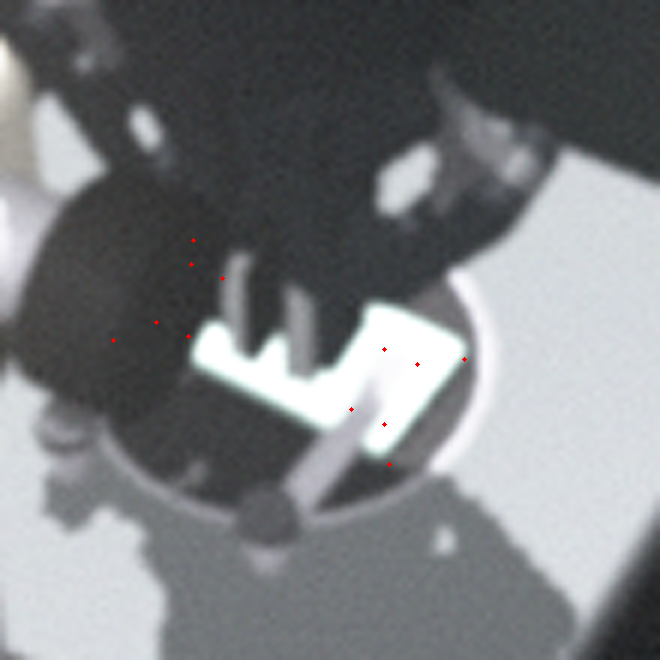

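Emit:
arm_command(steps=[0,0,-0.3,0,0,0,0.1,0,0,-1,0,0,0,0,0,0,-1,0,0,0,0,0,0,-1,0,0,0,0,-0.8,0.6,-1,0,0,0,0,-1,1,0,0,0,0,0,-1,1,0,0,0,0,0,-1,1,0,0,0,0,0,-1,0.5,0,0,0,0,0,0,0,0,0,0,0,0])

```text
time: 16.2
tool_pos: [0.3724, -0.0763, 0.1488]
tcp_rot: [-3.092, 0.552, 0.004]
wrist_force: [0.1, 0.3, 0.2]
width: 0.0
```

```bash
python3 - <<'E'
from h import *
from workcell import bot
np.set_printoptions(precision=4,suppress=True)
plan((.5376,-.0599,.051),-22.45)
for n in("side","top"):
    c=bot.read_camera(n); pickle.dump(c,open(n+'11.pkl','wb')); 
    crop(c,240,170 if n=='top' else 230,130,110,6,f'pics/{n}20.png')
E
```

```text
t 16.2 pos [ 0.3724 -0.0763  0.1488] yaw -20.227663868194092 tilt z [-0.0023  0.0009 -1.    ] F [0.0566 0.3298 0.172 ] w 9.478345222858814e-06
shift units [ 4.9843 -2.4178  3.2479] turn units az 0.3703893553009845
```

View pics/side20.png

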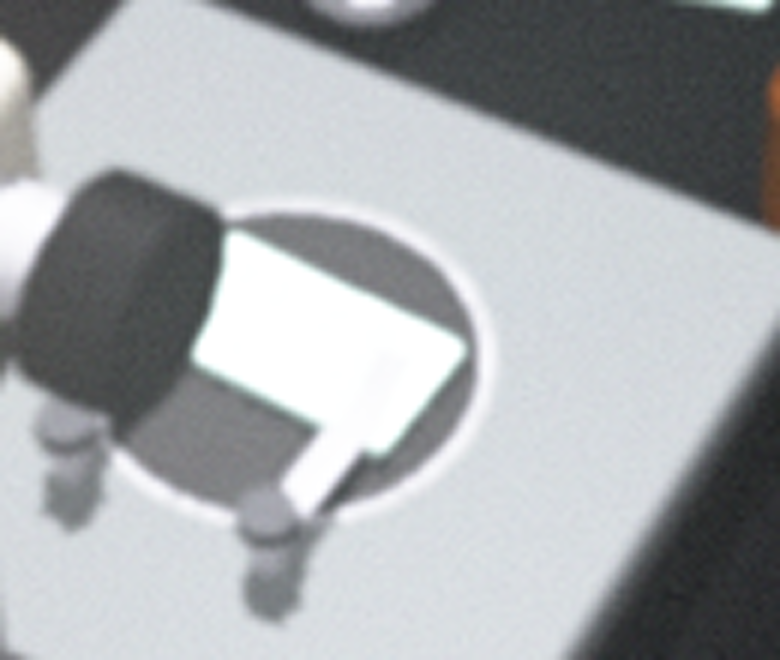

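View pics/top20.png

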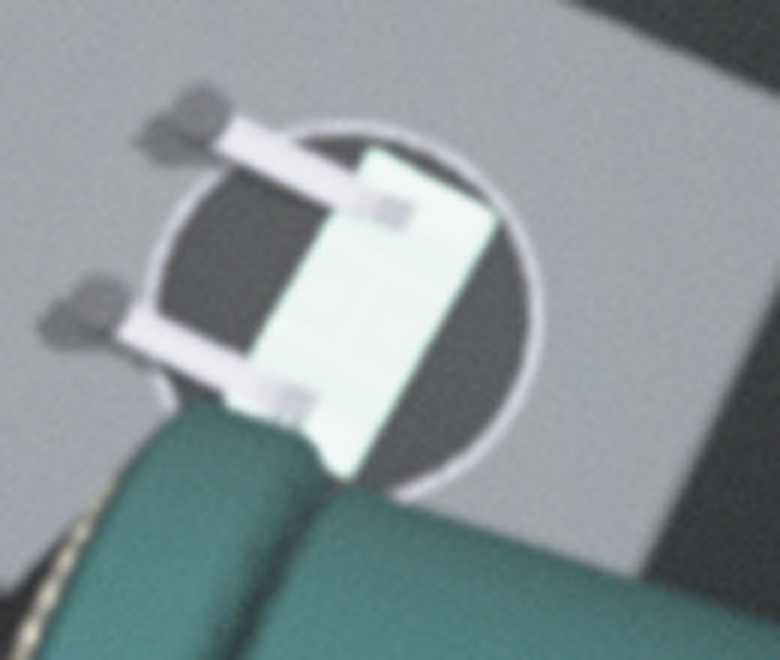

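```bash
python3 - <<'E'
from h import *
np.set_printoptions(precision=4,suppress=True)
t=pickle.load(open('top11.pkl','rb')); t0=pickle.load(open('top.pkl','rb')); s=pickle.load(open('side11.pkl','rb'))
U=lambda p:un(p,6,240,170)
ot=np.array([.5588,-.0176]); A=R2(np.radians(67.5))
def L(c,a,b,z=.037,off=2.5):
    v,p=wline(onz(c,edge(c,a,b,off=off,n=40),z)); return v,p
f=L(t,U((497,217)),U((348,480))); e=L(t,U((370,147)),U((497,217))); r=L(t,U((330,225)),U((258,352)))
for n,(v,p) in (('front',f),('end-y',e),('rear',r)): print(n,'stage yaw',(np.degrees(np.arctan2(v[1],v[0]))-67.5)%90, 'stage pt',A.T@(p-ot))
k=np.linalg.solve(np.c_[f[0],-e[0]],e[1]-f[1]); cor=A.T@(f[1]+k[0]*f[0]-ot)
y=np.arctan2(*( -(A.T@f[0])[0:1]/ (A.T@f[0])[1:2],[1]))[0] if 0 else np.arctan(-(A.T@f[0])[0]/(A.T@f[0])[1])
print('yaw',np.degrees(y),'centre',cor-R2(y)@[-.018,-.038])
# original slide same method
f=L(t0,U((626,284)),U((532,572))); e=L(t0,U((485,238)),U((626,284)))
k=np.linalg.solve(np.c_[f[0],-e[0]],e[1]-f[1]); cor=A.T@(f[1]+k[0]*f[0]-ot);y=np.arctan(-(A.T@f[0])[0]/(A.T@f[0])[1]);print('orig yaw',np.degrees(y),'centre',cor-R2(y)@[-.018,-.038])
U=lambda p:un(p,6,240,230); o=np.array([.5605,-.0173])
meas(s,(U((195,360)),U((315,425))),(U((383,452)),U((463,352))),o)
e=L(s,U((235,232)),U((466,350))); print('side front edge yaw',np.degrees(np.arctan2(e[0][1],e[0][0]))+90-67.5,'stage pt',A.T@(e[1]-o))
# clips in top: leaf directions
for a,b in (((240,118),(350,170)),((222,145),(335,205)),((145,307),(255,362)),((122,335),(230,385))):
    pass
E
```

```text
front stage yaw 86.67781 stage pt [-0.0226  0.0029]
end-y stage yaw 86.555725 stage pt [-0.0055 -0.0399]
rear stage yaw 86.04434 stage pt [0.015  0.0012]
yaw -3.3221935123738877 centre [-0.0048 -0.0018]
orig yaw 7.8001402807258975 centre [-0.0475  0.0021]
rear yaw -3.236528116016704 end yaw -2.535521825292719 corner(stage) [0.0173 0.0358] centre [-0.0028 -0.0012]
side front edge yaw -2.8388672 stage pt [-0.0248  0.0033]
```

```bash
python3 -c "
from h import *
np.set_printoptions(precision=4,suppress=True)
plan((.5616,-.0178,.10),-25.7)"
```

```text
t 16.3 pos [ 0.3752 -0.0765  0.1498] yaw -20.167294077800502 tilt z [ 0.0004  0.0003 -1.    ] F [-0.3687  0.6138  0.4816] w 0.0006780925800548454
shift units [ 5.1581 -3.9792  1.6634] turn units az 0.9221176536999162
```

Emit:
arm_command(steps=[0.86,-0.66,0,0,0,0,0,0.86,-0.66,0,0,0,0,0,0.86,-0.66,0,0,0,0,0,0.86,-0.66,0,0,0,0,0,0.86,-0.67,0,0,0,0,0,0.86,-0.67,0.3,0,0,0,0,0,0,0.8,0,0,0.46,0,0,0,0.8,0,0,0.46,0,0,0,0.7,0,0,0,0,0,0,0,0,0,0,0])

```text
time: 17.55
tool_pos: [0.5604, -0.0172, 0.0693]
tcp_rot: [3.063, -0.697, -0.008]
wrist_force: [0.2, 0.1, -0.0]
width: -0.006
```

```bash
python3 - <<'E'
from h import *
from workcell import bot
np.set_printoptions(precision=4,suppress=True)
plan((.5616,-.0178,.027),-25.7)
c=bot.read_camera("side"); pickle.dump(c,open('side12.pkl','wb')); crop(c,240,200,120,120,5,'pics/side21.png')
E
```

```text
t 17.55 pos [ 0.5604 -0.0172  0.0693] yaw -25.6232156349316 tilt z [-0.005   0.0006 -1.    ] F [ 0.2043  0.0816 -0.0405] w -0.0056041293841162555
shift units [0.0505 0.0003 1.4105] turn units az 0.012797394178066432
```

View pics/side21.png

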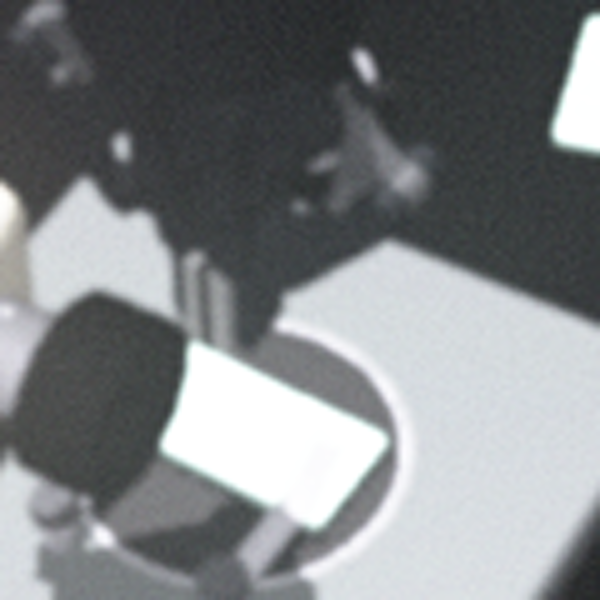

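Emit:
arm_command(steps=[0.05,0,0.5,0,0,0,0,0,0,0.5,0,0,0,0,0,0,0.2,0,0,0,0,0,0,0,0,0,0,0])

```text
time: 18.1
tool_pos: [0.5622, -0.0186, 0.0351]
tcp_rot: [3.063, -0.698, -0.003]
wrist_force: [0.9, 0.1, -0.9]
width: 0.002
```

```bash
python3 - <<'E'
from h import *
from workcell import bot
np.set_printoptions(precision=4,suppress=True)
plan((.5616,-.0178,.027),-25.7)
c=bot.read_camera("side"); pickle.dump(c,open('side12.pkl','wb')); crop(c,240,230,110,110,6,'pics/side22.png')
E
```

```text
t 18.1 pos [ 0.5622 -0.0186  0.0351] yaw -25.67571135628246 tilt z [-0.0016  0.0001 -1.    ] F [ 0.9372  0.0842 -0.9374] w 0.002050009724040575
shift units [-0.0296 -0.0162  0.2712] turn units az 0.004048107286256671
```

View pics/side22.png

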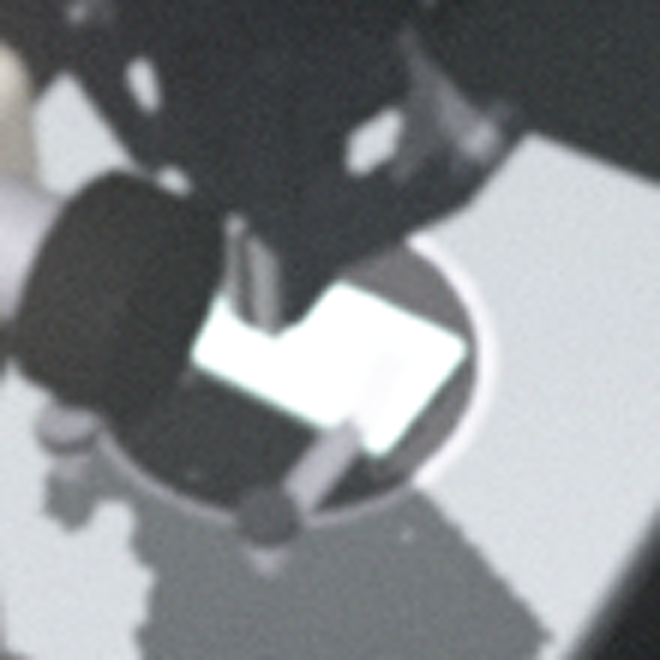

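Emit:
arm_command(steps=[0,0,0.15,0,0,0,0,0,0,0.12,0,0,0,0,0,0,0.06,0,0,0,0,0,0,0,0,0,0,0])

```text
time: 18.65
tool_pos: [0.563, -0.0186, 0.0261]
tcp_rot: [-3.063, 0.698, -0.0]
wrist_force: [0.5, 1.0, -0.1]
width: -0.004
```

Emit:
arm_command(steps=[0,0,0.06,0,0,0,0,0,0,0.06,0,0,0,0,0,0,0,0,0,0,0])

```text
time: 19.02
tool_pos: [0.5633, -0.0187, 0.0259]
tcp_rot: [3.063, -0.698, -0.0]
wrist_force: [-9.2, 0.2, 23.5]
width: -0.001
```

Emit:
arm_command(steps=[-0.03,-0.03,0.03,0,0,-0.12,0,-0.03,-0.04,0,0,0,-0.14,0,-0.03,-0.04,0,0,0,-0.14,0,0,-0.04,0,0,0,-0.13,0,0,0,0,0,0,0,0])

```text
time: 19.65
tool_pos: [0.5641, -0.0172, 0.0258]
tcp_rot: [3.077, -0.609, 0.006]
wrist_force: [-9.0, -12.0, 23.0]
width: -0.002
```

```bash
python3 - <<'E'
from h import *
from workcell import bot
np.set_printoptions(precision=4,suppress=True)
plan((.5616,-.0178,.027),-22.5)
c=bot.read_camera("side"); pickle.dump(c,open('side13.pkl','wb')); crop(c,240,230,110,110,6,'pics/side23.png')
E
```

```text
t 19.65 pos [ 0.5641 -0.0172  0.0258] yaw -22.388769818172406 tilt z [ 0.0026 -0.0059 -1.    ] F [ -8.9682 -12.0033  23.0402] w -0.001794960914545457
shift units [-0.0686  0.0489 -0.0388] turn units az 0.018538363637932303
```

View pics/side23.png

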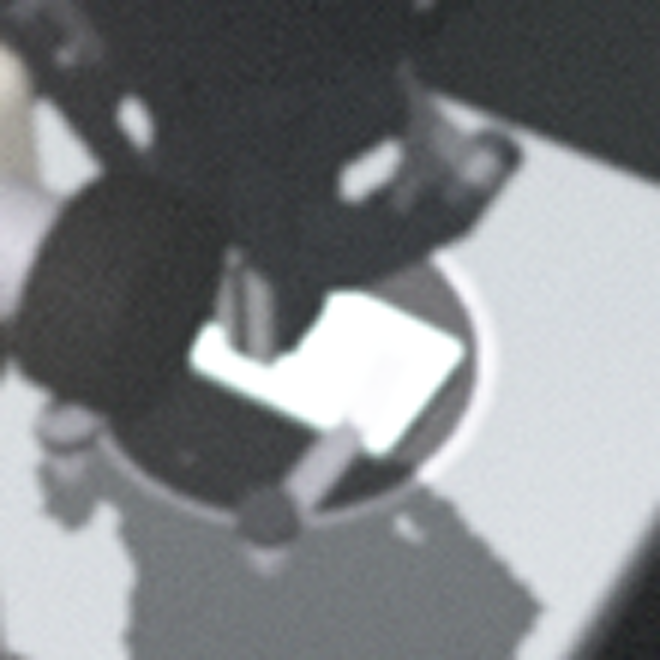

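Emit:
arm_command(steps=[-0.02,-0.04,0.02,0,0,-0.02,0,-0.02,-0.04,0,0,0,0,0,0,-0.03,0,0,0,0,0,0,0,0,0,0,0,0])

```text
time: 20.2
tool_pos: [0.5652, -0.0146, 0.0258]
tcp_rot: [3.076, -0.605, 0.009]
wrist_force: [-7.3, -15.3, 24.2]
width: 0.006
```

```bash
python3 - <<'E'
from h import *
from workcell import bot
np.set_printoptions(precision=4,suppress=True)
plan((.5616,-.0178,.027),-22.5)
c=bot.read_camera("side"); pickle.dump(c,open('side14.pkl','wb')); crop(c,240,230,110,110,6,'pics/side24.png')
E
```

```text
t 20.2 pos [ 0.5652 -0.0146  0.0258] yaw -22.23942921692462 tilt z [ 0.0046 -0.0074 -1.    ] F [ -7.3131 -15.3409  24.1867] w 0.006183122195151336
shift units [-0.0718  0.1442 -0.039 ] turn units az 0.04342846384589668
```

View pics/side24.png

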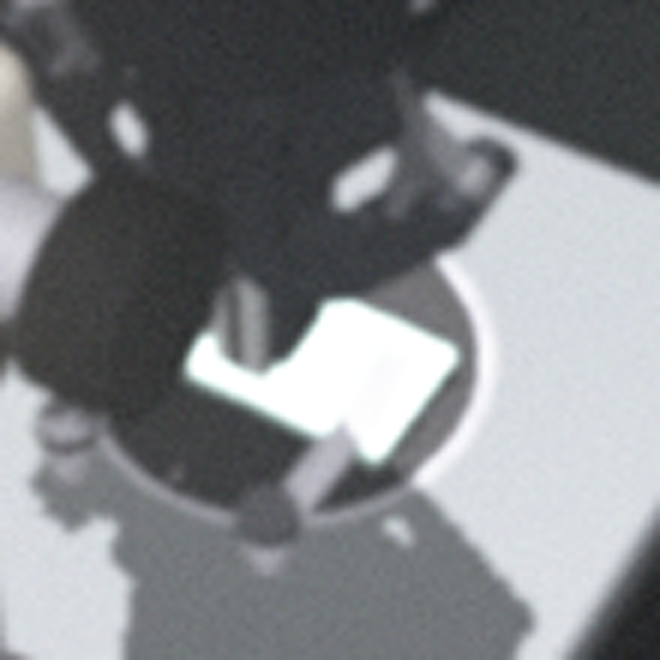

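```bash
python3 - <<'E'
from h import *
np.set_printoptions(precision=4,suppress=True)
o=np.array([.5605,-.0173])
U=lambda p:un(p,6,240,230)
for f,r,e in (('side11.pkl',((195,360),(315,425)),((385,448),(461,354))),('side13.pkl',((195,366),(310,423)),((383,448),(458,354))),('side14.pkl',((190,374),(308,431)),((380,458),(454,360)))):
    c=pickle.load(open(f,'rb')); meas(c,[U(x) for x in r],[U(x) for x in e],o)
    for thr in (215,):
        ct=contour(c,(307,299),thr); a=cv2.approxPolyDP((ct*4).astype(np.float32).reshape(-1,1,2),5,True).reshape(-1,2)/4
        W=onz(c,a,.037)[:,:2]; d=np.roll(W,-1,0)-W; l=np.hypot(*d.T)
        print([(round(x*1000),round((np.degrees(np.arctan2(y[1],y[0]))-67.5+45)%90-45,1)) for x,y in zip(l,d) if x>.02])
E
```

```text
rear yaw -3.236528116016704 end yaw -3.169317299121969 corner(stage) [0.0173 0.0357] centre [-0.0028 -0.0012]
[(38, np.float64(18.5)), (37, np.float64(-5.3)), (22, np.float64(-3.1)), (36, np.float64(-3.0)), (66, np.float64(-3.2))]
rear yaw -2.209574354601267 end yaw -2.635668192272096 corner(stage) [0.0181 0.0357] centre [-0.0013 -0.0015]
[(31, np.float64(-1.0)), (21, np.float64(-2.1)), (36, np.float64(-3.5)), (36, np.float64(-2.1))]
rear yaw -0.09743250445287688 end yaw -1.2857885483833917 corner(stage) [0.0194 0.0362] centre [ 0.0013 -0.0018]
[(29, np.float64(-1.5)), (36, np.float64(-3.7)), (36, np.float64(0.0))]
```

Emit:
arm_command(steps=[-0.06,0.03,0,0,0,-0.03,0,-0.06,0.02,0,0,0,-0.03,0,-0.05,0.02,0,0,0,0,0,0,0,0,0,0,0,0])

```text
time: 20.75
tool_pos: [0.5643, -0.0129, 0.0259]
tcp_rot: [3.082, -0.598, 0.024]
wrist_force: [5.4, -8.8, 11.6]
width: 0.002
```

```bash
python3 - <<'E'
from h import *
from workcell import bot
np.set_printoptions(precision=4,suppress=True)
plan((.5616,-.0178,.027),-22.5)
c=bot.read_camera("side"); pickle.dump(c,open('side15.pkl','wb')); crop(c,240,230,110,110,6,'pics/side25.png')
E
```

```text
t 20.75 pos [ 0.5643 -0.0129  0.0259] yaw -21.958105007404896 tilt z [ 0.0145 -0.0046 -0.9999] F [ 5.3884 -8.8461 11.604 ] w 0.0017285992744455571
shift units [-0.0228  0.1867 -0.0372] turn units az 0.09031583209918399
```

View pics/side25.png

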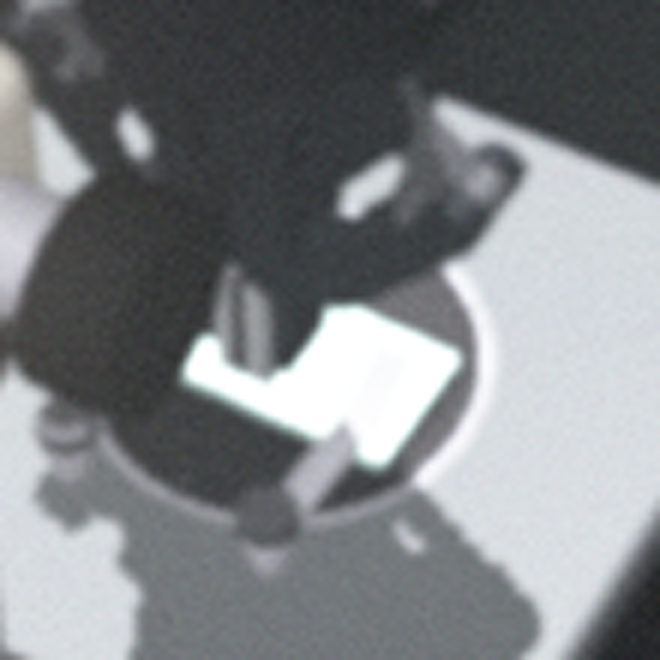

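Emit:
arm_command(steps=[0,0,-0.3,0,0,0,0,0,0,-1,0,0,0,0,0,0,-1,0,0,0,0,0,0,-1,0,0,0,0,-0.9,0.6,-1,0,0,0,0,-1,1,0,0,0,0,0,-1,1,0,0,0,0,0,-1,1,0,0,0,0,0,-1,1,0,0,0,0,0,-0.3,0,0,0,0,0,0])

```text
time: 22.05
tool_pos: [0.3579, -0.0793, 0.1491]
tcp_rot: [-3.083, 0.603, 0.003]
wrist_force: [0.3, 0.6, 0.2]
width: -0.001
```

```bash
python3 - <<'E'
from h import *
from workcell import bot
np.set_printoptions(precision=4,suppress=True)
plan((.5376,-.0599,.051),-22.45)
for n in("side","top"):
    c=bot.read_camera(n); pickle.dump(c,open(n+'16.pkl','wb')); 
    crop(c,240,170 if n=='top' else 230,130,110,6,f'pics/{n}26.png')
E
```

```text
t 22.05 pos [ 0.3579 -0.0793  0.1491] yaw -22.137417474077772 tilt z [-0.002   0.0007 -1.    ] F [0.2857 0.6348 0.2262] w -0.000972773379595612
shift units [ 5.3128 -2.8575  3.2581] turn units az 0.05209708765370458
```

View pics/side26.png

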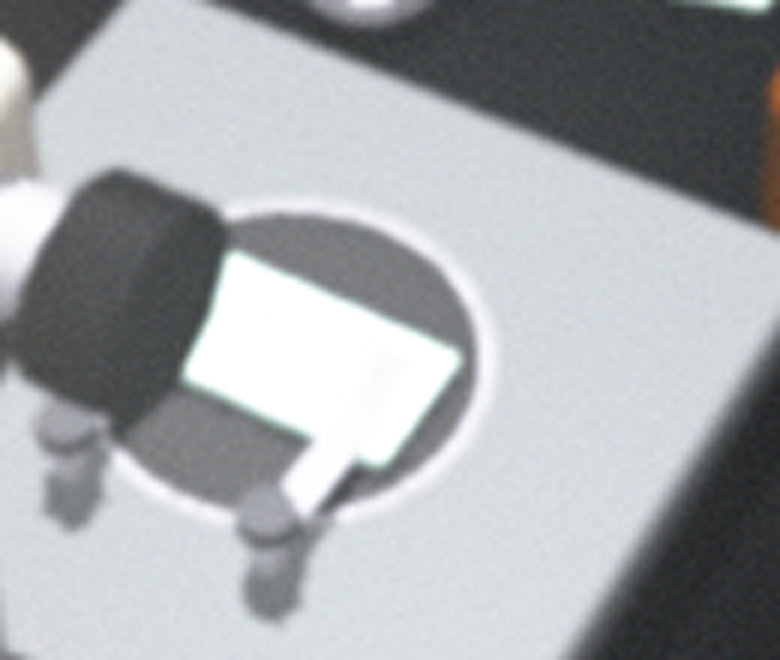

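View pics/top26.png

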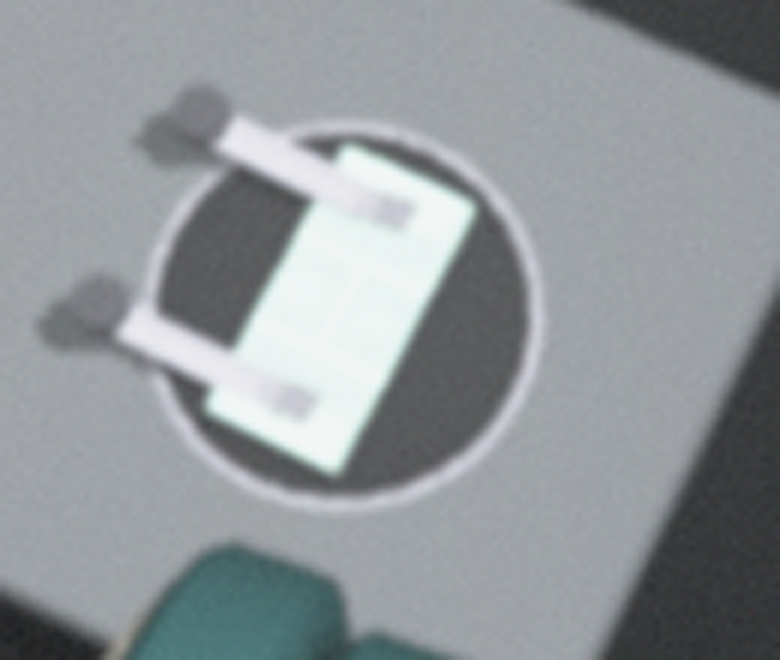

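```bash
cat > m.py <<'E'
from h import *
def L(c,a,b,z=.037,off=2.5):
    v,p=wline(onz(c,edge(c,a,b,off=off,n=40),z)); return v,p
def ringfit(c,angs,ctr=(.5588,-.0173)):
    g=cv2.GaussianBlur(cv2.cvtColor(c["img"],cv2.COLOR_RGB2GRAY).astype(np.float32),(0,0),.7); out=[]
    for a in np.radians(angs):
        rr=np.arange(.041,.056,.0003); Q=np.c_[ctr[0]+rr*np.cos(a),ctr[1]+rr*np.sin(a),np.full(len(rr),.032)]
        u=proj(c,Q).astype(np.float32); v=cv2.remap(g,u[:,0].reshape(1,-1),u[:,1].reshape(1,-1),cv2.INTER_CUBIC).ravel()
        w=np.clip(v-np.median(v)-15,0,None); out.append((Q[:,:2]*w[:,None]).sum(0)/w.sum() if w.sum()>0 else Q[v.argmax(),:2])
    P=np.array(out); f=lambda q:np.hypot(P[:,0]-q[0],P[:,1]-q[1])-q[2]
    r=least_squares(f,[*ctr,.048],loss='soft_l1',f_scale=.0005); return r.x,np.median(abs(f(r.x)))
def rect(c,cs,o,yaw=67.5):
    # cs pixel corners: rear-(-y), front-(-y), front-(+y), rear-(+y)
    ls=[L(c,cs[i],cs[(i+1)%4]) for i in range(4)]
    X=lambda l,m:l[1]+np.linalg.solve(np.c_[l[0],-m[0]],m[1]-l[1])[0]*l[0]
    W=np.array([X(ls[3],ls[0]),X(ls[0],ls[1]),X(ls[1],ls[2]),X(ls[2],ls[3])])
    A=R2(np.radians(yaw)); print('centre stage',A.T@(W.mean(0)-o)*1000,'yaws',[round((np.degrees(np.arctan2(v[1],v[0]))-yaw+45)%90-45,2) for v,_ in ls],'sides',np.linalg.norm(W-np.roll(W,-1,0),axis=1))
    return W
E
python3 - <<'E'
from m import *
np.set_printoptions(precision=4,suppress=True)
t=pickle.load(open('top16.pkl','rb'));s=pickle.load(open('side16.pkl','rb'))
U=lambda p:un(p,6,240,170)
for A in (np.r_[120:330:4],np.r_[120:160:4,-60:20:4],np.r_[90:150:4,-100:40:4]): print(ringfit(t,A))
o,_=ringfit(t,np.r_[100:150:4,-130:44:4]);print(o)
rect(t,[U(x) for x in ((345,145),(475,207),(338,475),(207,408))],o[:2])
# edge yaws of deck & leaf yaw
U=lambda p:un(p,6,240,230)
meas(s,(U((187,382)),U((305,435))),(U((385,463)),U((456,365))),np.array([.5605,-.0173]))
e=L(s,U((235,252)),U((460,352)));A=R2(np.radians(67.5)); print('front',np.degrees(np.arctan2(e[0][1],e[0][0]))+90-67.5,A.T@(e[1]-[.5605,-.0173]))
E
```

```text
(array([ 0.5588, -0.0173,  0.049 ]), np.float64(0.00011060944724580746))
(array([ 0.5579, -0.0182,  0.049 ]), np.float64(0.0004244001570130121))
(array([ 0.5581, -0.0178,  0.0488]), np.float64(0.0008379017847802289))
[ 0.5584 -0.0176  0.0487]
centre stage [ 0.9294 -0.8038] yaws [np.float32(-0.07), np.float32(-0.76), np.float32(0.19), np.float32(-0.29)] sides [0.0381 0.0773 0.0375 0.0774]
rear yaw -1.263372057706489 end yaw -0.5367153298244917 corner(stage) [0.021  0.0376] centre [0.0022 0.    ]
front -0.54797363 [-0.0201  0.006 ]
```

```bash
python3 - <<'E'
from m import *
for n in('top','side'):
    a=pickle.load(open(n+'.pkl','rb'))["img"];b=pickle.load(open(n+'16.pkl','rb'))["img"]
    for nm,(x,y,w,h) in {'top':{'dropper':(330,290,45,45),'tally':(383,210,42,40),'petri':(325,105,68,65),'slide2':(395,280,50,35),'slide3':(360,355,90,80)},'side':{'tally':(283,200,40,38),'dropper':(362,218,35,60),'deck r':(330,270,50,60)}}[n].items():
        d=cv2.absdiff(cv2.GaussianBlur(a,(0,0),1.2),cv2.GaussianBlur(b,(0,0),1.2))[y:y+h,x:x+w]; print(n,nm,d.max(),d.mean())
cv2.imwrite('pics/top27.png',pickle.load(open('top16.pkl','rb'))["img"][:,:,::-1])
E
```

```text
top dropper 100 53.02781893004115
top tally 5 1.015079365079365
top petri 4 1.0041478129713424
top slide2 55 2.320190476190476
top slide3 200 79.54106481481482
side tally 13 3.1763157894736844
side dropper 8 1.5587301587301587
side deck r 38 1.1922222222222223
```

View pics/top27.png

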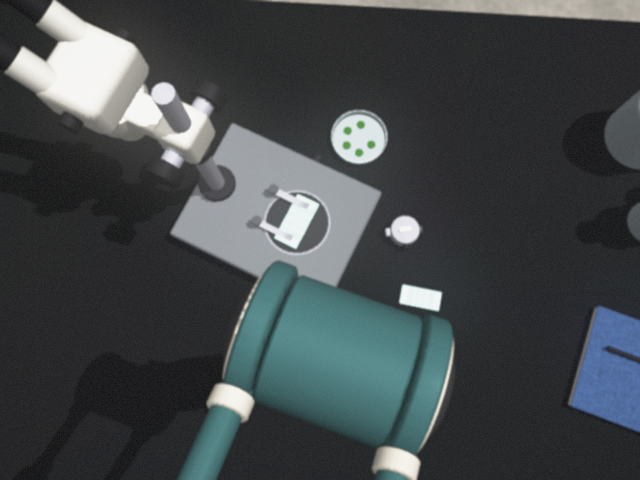

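```bash
python3 -c "
from workcell import bot
s=bot.read_state();print(s['time'],s['wrist_force'],s['joint_vel'])
print(bot.finish_job())"
```

```text
22.15 [ 1.27866245 -0.27037708 -0.35992192] [ 0.01386489  0.03093288 -0.03912    -0.00124009 -0.02089823 -0.00358034]
the job is handed in; nothing more can be done
None
```

The slide is under both spring clips near the middle of the stage plate, and I handed the job in at about 22 s with the hand clear.

I squared the slide under the fingertips and pushed it in at 15–24 N without picking it up. The first push left it about 3° off square and 4 mm short. I lifted the hand off, pressed down again with the fingers closed, and corrected that.

Last checks:
- **Position:** the top camera puts the slide about 0.9 mm past the centre towards the pillar and 0.8 mm to the right of it. The side camera agrees to about 1–2 mm.
- **Squareness:** the yaw is about −0.1° to −0.8° by most edges. One rear-edge fit in the side picture read −1.3°.
- **Clips:** both toes can be seen standing on the slide in the top picture. I did not measure the clip angles themselves.
- **Other things on the bench:** the tally and petri dish did not change in the top picture. The dropper was unchanged in the side picture; the arm hid it in the top one. The arm also hid the large spare slide in the last top picture, so I did not check that one.

One thing disagreed with the description. The fingertips met the slide only when the reported TCP was about 11 mm below the slide's top, where I expected it 14 mm above. I found the contact by force instead.

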